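Clear the short levelling feet and set up the height gauge

TASK

On the height gauge, raise the arm by its lift lever, and drop every short brass levelling foot, the one on the gauge and those about the ledge, into the wire reject basket. Stand the one tall foot upright in the middle of the gauge's anvil while the arm is up, then lower the arm with the lever until its tip rests on top of that foot. Leave the bowl and the jack where they are.

Things in the scene. Friction and masses are not known exactly. Their poses are not given: they have to be found in the camera images.
- gauge: height-checking gauge fixed to the ledge: grey base plate 280 x 80 x 12 mm, round steel anvil (72 mm across, top 18 mm above the ledge) at its near end, two upright cheeks 158 mm high at its far end between which a steel arm swings. Origin: centre of the base's underside, on the ledge top; its -x axis points from the cheeks towards the anvil, z up. Anvil centre at x = -0.080, hinge at x = +0.080.
- anvil_top (a point): centre of the anvil's flat top face
- gauge_pivot (a point): hinge axis of the gauge arm (the axis is the gauge's y), 138 mm above the ledge; does not move
- gauge_arm (a joint): angle of the gauge arm, rad: 0 = arm level, which is where its tip touches the top of a tall foot standing on the anvil; positive = arm raised. About -0.19 would touch a short foot. Range -0.25 to 1.35. Balanced and stiff: the hinge's friction (about 0.2 N m, 2.5 N at the knob) leaves it wherever it is let go. Raised beyond 1.1 it is well clear for a gripper working over the anvil.
- lever_knob (a point): centre of the black ball (28 mm across) on the end of the arm's lift lever. The lever is part of the arm, a 10 mm rod: the knob is 80 mm from the hinge axis, and when the joint reads 0 it leans 0.7 rad from upright towards the anvil; so it leans (joint - 0.7) rad away from the anvil. Pushing the knob away from the anvil raises the arm, pulling it back lowers it
- probe_tip (a point): the end of the 12 mm thick contact pin under the arm's tip, 160 mm from the hinge along the arm and 25 mm below the arm's middle
- basket: wire reject basket fixed to the ledge, open on top, outside 260 (its x) x 200 (its y) x 100 mm high, walls 4 mm, floor 4 mm. Origin: centre of its underside; z up
- short0: brass levelling foot: a round disc 60 mm across and 12 mm thick, a cone shoulder up to 22 mm high, then a plain round stem 24 mm across. Origin at the centre of the disc's underside, z along the stem. SHORT (reject): 65 mm tall overall, about 0.33 kg. Stands on the anvil at the start
- short1: brass levelling foot: a round disc 60 mm across and 12 mm thick, a cone shoulder up to 22 mm high, then a plain round stem 24 mm across. Origin at the centre of the disc's underside, z along the stem. SHORT (reject): 65 mm tall overall, about 0.33 kg. Stands on the ledge at the start; may be absent
- short2: brass levelling foot: a round disc 60 mm across and 12 mm thick, a cone shoulder up to 22 mm high, then a plain round stem 24 mm across. Origin at the centre of the disc's underside, z along the stem. SHORT (reject): 65 mm tall overall, about 0.33 kg. Stands on the ledge at the start; may be absent
- short3: brass levelling foot: a round disc 60 mm across and 12 mm thick, a cone shoulder up to 22 mm high, then a plain round stem 24 mm across. Origin at the centre of the disc's underside, z along the stem. SHORT (reject): 65 mm tall overall, about 0.33 kg. Stands on the ledge at the start; may be absent
- short4: brass levelling foot: a round disc 60 mm across and 12 mm thick, a cone shoulder up to 22 mm high, then a plain round stem 24 mm across. Origin at the centre of the disc's underside, z along the stem. SHORT (reject): 65 mm tall overall, about 0.33 kg. Stands on the ledge at the start; may be absent
- tall: brass levelling foot: a round disc 60 mm across and 12 mm thick, a cone shoulder up to 22 mm high, then a plain round stem 24 mm across. Origin at the centre of the disc's underside, z along the stem. TALL (good): 95 mm tall overall, about 0.42 kg, the only tall one. Stands on the ledge at the start
- tall_top (a point): centre of the top of the tall foot's stem
- bowl: maroon bowl, 120 mm across, 104 mm high, 1.4 kg, standing on the ledge; leave alone. Origin: centre of its underside
- jack_center (a point): centre of the white ceramic jack, a 63 mm ball resting in a low rubber ring on the ledge (top about 70 mm above it); leave alone. The ledge is a painted board whose top is 20 mm above the work surface (z = 0.020)
There are look-alikes about, which are no part of the job. What is shaped like the short0 but green or purple is not meant.

How it is judged:
By the outcome, as a careful person would: the job done as asked, in the order asked, and still so for the second after the job is handed in, with the robot touching nothing.
Of short1, short2, short3, short4 only 2 to 4 are there at a start; the rules pass over those that are not, and their reading is None.
At some moment in a run one of short1, short2, short3, short4 may be knocked a few centimetres aside while the robot is not near it.
It also fails if it takes over 210 s, if anything falls off the work surface, if the arm or the gripper's body presses on something with over 40 N, if the wrist force passes 120 N, or if a joint passes its speed limit or range.

ROBOT

A 7-joint arm with a two-finger parallel gripper is mounted at the origin on the work surface. World frame = base frame: x ahead of the robot, y to its left, z up, the work surface at z = 0. Lengths are in m, angles in rad, forces in N, time in s.
With the tool pointing down it reaches from about 0.4 to 0.85 m from the base axis. Payload 4.5 kg.
Tool frame: the origin (TCP) lies between the finger pads; the fingertips stand r.tip_reach ahead of it and the grasp point (between the pads) lies 3 mm ahead of it (r.tip_reach is the distance from the TCP to the fingertips, in m); z points along the fingers, y is the line along which they close (so a half turn about z gives the same grasp; the last joint's range is limited). The gripper opens to 88 mm and grips with 3 to 60 N. Pads are 18 mm wide; open, the fingers measure 123 mm over their backs; the gripper's body (75 mm by 187 mm) begins 45 mm behind the grasp point.
Start: joints at [-1.266, 0.689, -0.195, 1.565, 0.157, 0.902, -0.215], TCP at [0.167, 0.602, 0.261] pointing down, gripper open.
Joint ranges: [-3.01, 3.01], [-0.46, 2.08], [-1.47, 1.51], [0.13, 2.56], [-1, 4.14], [0.04, 2.09], [-2.66, 2.66]. Speed limits (rad/s): [2.57, 2.57, 3.14, 3.14, 3.14, 3.14, 3.14].

INTERFACE

Orientations are given as a unit quaternion [x, y, z, w].
In Python, from plant import r gives the robot as it stands.
- The arm moves only by the tool step_arm, never from a script. Its argument "motion" is a list of rows, each an object with "dp": the shift along the tool's x, y, z in mm, a list of three; "twist": the turn, a rotation vector about the tool's x, y, z in rad, a list of three; "hand": the opening, from -1 (shut) to 1 (fully open). In form: [{"dp": [dx, dy, dz], "twist": [rx, ry, rz], "hand": hand}, ...]. A call has 1 to 5 rows; each row is the pose to reach, as a shift and turn from the pose commanded when the call began, along the tool's axes at that moment; what a row does not reach only later rows make up. A row lasts 1/8 s, in which the tool goes at most 62.5 mm and 10.7 degrees, less where a joint would pass 70% of its speed; a pose out of reach is approached as far as the arm can. A call with a gripper value outside its range is refused whole. The fingers move at their own pace and stop on an object; "force" is the grip in N (left out, the last holds). Time passes only in rows, so rows that repeat a pose let the fingers close. It gives the time, the measured TCP pose, the force, the opening and the grip force at its end, in the units of the state.
- r.get_state(): the state, without advancing time (a new reading comes with each control period).
- r.snapshot(name): name is "scene" or "side" or "wrist"; returns a dict with "pixels" (384x512x3 uint8, red, green, blue), "depth" (384x512 float32, m along the optical axis (not along the pixel's ray), 0 where there is no reading), "fx", "fy", "cx", "cy" (pixels), "D" ([k1, k2, p1, p2, k3] as OpenCV has them; the pictures are not rectified), "xyz" and "orientation" of the camera in the world; the wrist camera has in their place "mount" (4x4, takes a point from camera to tool coordinates, whose origin is the TCP and whose axes are the flange's). Camera axes: x right, y down, z forward; pixel columns grow to the right and rows downward; lengths in m; the calibration is good to about 2 mm. A picture is of the moment at which its call begins: read the wrist's pose just before it.
- r.finish_job(): hands the job in; it is judged then, once.
Trained networks look in the newest picture that a camera, given by its name, has taken for a name from the list of things; names that differ only in an ending like _2 or _b are one class to them, and where a whole thing is asked for, a point or a joint stands for the part that bears it (a point fixed in the world has none). Each returns a list of dicts, best first, with "score" (0 to 1); they miss things now and then, are a little off and sometimes report something else, mostly with a low value. They report only what shows in the picture. A call takes as long as a camera call. They do not tell look-alikes from the thing itself.
- r.search_frame(camera, thing): "at" ([x, y, z] in m, in the coordinates of the camera as it stood for that picture, good to about 4 mm: the middle of the surface that is visible of it).
The state is a dict: "clock": time; "q": joint angles; "qd": joint speeds; "joint_torque": joint torques, N m; "tool_pos": TCP position; "eef_rot": TCP orientation; "contact_force": force on the tool from outside, world axes, zero at the start; "moment": the same for the moment, N m; "opening": opening from 0.0 (shut) to 1.0 (fully open); "finger_force": force on a finger pad.
Only numpy, scipy, OpenCV 4.12 (cv2) and the standard library are available. Lean on these libraries where they do the work, as an engineer would, in place of code of your own. Each camera call takes 0.05 s, during which the arm holds its last target. There are 200 camera calls.

## Working session

There is one attempt and no reset: what is moved stays moved. The work goes in short steps, Python scripts to look and compute and a tool call to move; the robot and the scene stay as the last step left them, time stands still between calls to the robot, and variables do not carry over. Pictures are saved under pics/ and viewed, at most 14 in all, crops included, and the job is handed in when it is done.

Besides the shell and the picture viewer there is one more tool, called after ">>>" as name(argument=value, ...) on one line, values as JSON. step_arm: Moves the arm, as the interface text tells. Its arguments: {"type":"object","properties":{"motion":{"type":"array"},"force":{"type":"number"}},"required":["motion"]}

```bash
ls; mkdir -p pics
cat > h.py <<'E'
import numpy as np, cv2
from scipy.spatial.transform import Rotation as R
from plant import r
def cam(n):
    st=r.get_state(); s=r.snapshot(n)
    T=np.eye(4)
    if 'mount' in s:
        W=np.eye(4);W[:3,:3]=R.from_quat(st['eef_rot']).as_matrix();W[:3,3]=st['tool_pos'];T=W@np.array(s['mount'])
    else:
        T[:3,:3]=R.from_quat(s['orientation']).as_matrix() if np.size(s['orientation'])==4 else np.array(s['orientation']);T[:3,3]=s['xyz']
    s['T']=T;return s
def save(s,n): cv2.imwrite('pics/'+n,s['pixels'][:,:,::-1])
def w(s,p): return s['T'][:3,:3]@np.array(p)+s['T'][:3,3]
def cloud(s):
    H,Wd=s['depth'].shape;K=np.array([[s['fx'],0,s['cx']],[0,s['fy'],s['cy']],[0,0,1.]])
    uv=np.stack(np.meshgrid(np.arange(Wd),np.arange(H)),-1).reshape(-1,1,2).astype(float)
    n=cv2.undistortPoints(uv,K,np.array(s['D'],float)).reshape(H,Wd,2)
    d=s['depth'][...,None];P=np.concatenate([n*d,d],-1)
    return P@s['T'][:3,:3].T+s['T'][:3,3]
def px(s,p):
    c=s['T'][:3,:3].T@(np.array(p)-s['T'][:3,3]);K=np.array([[s['fx'],0,s['cx']],[0,s['fy'],s['cy']],[0,0,1.]])
    return cv2.projectPoints(c.reshape(1,3),np.zeros(3),np.zeros(3),K,np.array(s['D'],float))[0].ravel().round(0)
def find(s,n,thing,mn=.2):
    return [(round(d['score'],2),w(s,d['at']).round(3).tolist(),px(s,w(s,d['at'])).tolist()) for d in r.search_frame(n,thing) if d['score']>mn]
E
python3 - <<'E'
from h import *
print(r.get_state()['tool_pos'],r.get_state()['eef_rot'],r.tip_reach)
for c in ['scene','side','wrist']:
    s=cam(c);save(s,c+'0.png');print(c,s['T'][:3,3].round(3))
    for t in ['gauge','basket','short0','tall','lever_knob','probe_tip','bowl','jack_center','anvil_top']:
        for f in find(s,c,t): print(t,f)
E
```

```text
pics
[0.16706315 0.60163215 0.25991642] [ 1.34914154e-01  9.90856857e-01 -9.26549300e-04 -4.48992500e-05] 0.022
scene [1.041 0.446 1.186]
gauge (0.96, [0.614, 0.024, 0.032], [228.0, 264.0])
basket (0.69, [0.537, 0.354, 0.058], [348.0, 304.0])
basket (0.45, [0.445, -0.174, 0.036], [211.0, 189.0])
short0 (0.88, [0.569, 0.182, 0.034], [285.0, 282.0])
short0 (0.76, [0.447, -0.176, 0.032], [210.0, 190.0])
short0 (0.75, [0.488, 0.001, 0.055], [248.0, 224.0])
short0 (0.71, [0.267, -0.266, 0.018], [223.0, 145.0])
short0 (0.68, [0.189, 0.329, 0.012], [396.0, 216.0])
short0 (0.65, [0.575, -0.147, 0.034], [190.0, 223.0])
short0 (0.62, [0.262, 0.242, 0.016], [359.0, 218.0])
tall (0.68, [0.7, 0.167, 0.038], [252.0, 316.0])
lever_knob (0.87, [0.594, 0.018, 0.163], [228.0, 233.0])
probe_tip (0.79, [0.598, 0.015, 0.161], [226.0, 234.0])
bowl (0.96, [0.528, -0.342, 0.111], [147.0, 167.0])
jack_center (0.85, [0.431, 0.176, 0.077], [311.0, 236.0])
anvil_top (0.93, [0.615, 0.022, 0.029], [227.0, 264.0])
side [ 0.077 -0.986  0.86 ]
gauge (0.7, [0.597, -0.007, 0.036], [305.0, 205.0])
basket (0.95, [0.522,
[... 334 characters left out ...]
, [280.0, 256.0])
short0 (0.51, [0.257, 0.226, 0.018], [187.0, 192.0])
tall (0.56, [0.685, 0.157, 0.109], [308.0, 158.0])
lever_knob (0.88, [0.574, 0.004, 0.159], [299.0, 173.0])
bowl (0.55, [0.494, -0.395, 0.106], [337.0, 282.0])
jack_center (0.49, [0.412, 0.147, 0.072], [236.0, 182.0])
anvil_top (0.69, [0.476, -0.022, 0.054], [272.0, 211.0])
anvil_top (0.59, [0.595, -0.005, 0.037], [304.0, 205.0])
anvil_top (0.41, [0.556, 0.163, 0.046], [274.0, 178.0])
anvil_top (0.39, [0.684, 0.155, 0.107], [309.0, 158.0])
wrist [0.098 0.622 0.385]
basket (0.85, [0.391, 0.427, 0.023], [186.0, 330.0])
short0 (0.88, [0.173, 0.336, 0.019], [73.0, 219.0])
anvil_top (0.54, [0.39, 0.426, 0.025], [185.0, 330.0])
```

View pics/scene0.png

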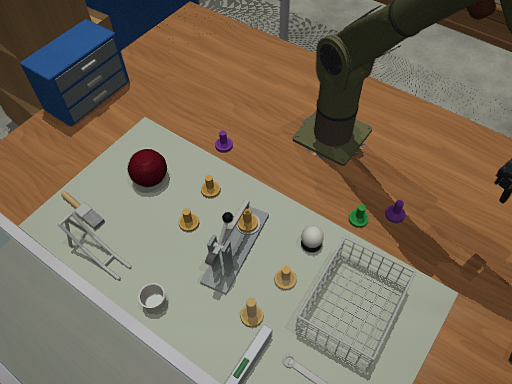

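View pics/side0.png

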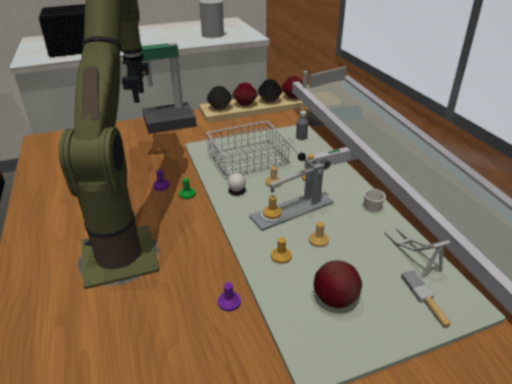

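The scene picture shows five brass feet. Shorts stand at (210,186), (188,218) and (286,276), and one is on the anvil at (248,220). The one at (252,312) has the longer stem and should be the tall foot. The purple ones at (224,142) and (397,210) and the green one at (359,215) are look-alikes off the ledge.

I'll measure these next, with an enlarged crop.

```bash
cat >> h.py <<'E'
def brass(s):
    h=cv2.cvtColor(s['pixels'],cv2.COLOR_RGB2HSV);return (h[...,0]>11)&(h[...,0]<27)&(h[...,1]>130)&(h[...,2]>70)
def feet(s,reg=((.35,.85),(-.45,.5))):
    P=cloud(s);m=brass(s)&(s['depth']>0)&(P[...,2]>.022)&(P[...,0]>reg[0][0])&(P[...,0]<reg[0][1])&(P[...,1]>reg[1][0])&(P[...,1]<reg[1][1])&(P[...,2]<.2)
    n,L,st,_=cv2.connectedComponentsWithStats(m.astype(np.uint8));o=[]
    for i in range(1,n):
        if st[i,4]<40: continue
        q=P[L==i];z=np.percentile(q[:,2],98);t=q[q[:,2]>z-.006]
        o.append((np.r_[(t[:,:2].min(0)+t[:,:2].max(0))/2,z].round(4).tolist(),np.median(t,0).round(4).tolist(),np.ptp(t[:,:2],0).round(3).tolist(),st[i,:5].tolist()))
    return o
E
python3 - <<'E'
from h import *
for c in ['scene','side']:
    s=cam(c);print(c)
    for o in feet(s): print(o)
    P=cloud(s)
    g=s['pixels'].astype(int)
    m=(P[...,2]>.14)&(P[...,2]<.24)&(abs(P[...,0]-.6)<.17)&(abs(P[...,1]-.01)<.12)
    blk=m&(g.max(2)<60); q=P[blk]; print('knob',blk.sum(),np.median(q,0).round(3),q.min(0).round(3),q.max(0).round(3))
    q=P[m&~blk]; print('arm/cheeks',np.c_[q.min(0),q.max(0)].round(3).tolist())
    b=(P[...,2]>.026)&(P[...,2]<.036)&(abs(P[...,0]-.6)<.2)&(abs(P[...,1]-.01)<.12)&~brass(s)
    print('base',cv2.minAreaRect((P[b][:,:2]*1000).astype(np.float32)),b.sum())
    l=(abs(P[...,0]-.6)<.2)&(abs(P[...,1]-.1)<.3);print('ledge z',np.median(P[l][:,2]))
    b=(P[...,2]>.095)&(P[...,2]<.14)&(abs(P[...,0]-.53)<.2)&(abs(P[...,1]-.36)<.13)
    print('rim',cv2.minAreaRect((P[b][:,:2]*1000).astype(np.float32)),np.percentile(P[b][:,2],90),b.sum())
    if c=='scene': a=cv2.resize(s['pixels'][170:330,170:330,::-1],(580,580),interpolation=2)
    else: b2=cv2.resize(s['pixels'][140:280,240:380,::-1],(220,220),interpolation=2);a=np.hstack([a,np.vstack([b2,np.zeros((360,220,3),np.uint8)])])
cv2.imwrite('pics/crop.png',a)
E
```

```text
scene
([0.4405, -0.1821, 0.0867], [0.4406, -0.1807, 0.084], [0.019, 0.021], [201, 175, 19, 22, 256])
([0.5729, -0.1571, 0.0868], [0.573, -0.1579, 0.0842], [0.021, 0.022], [179, 209, 20, 22, 289])
([0.507, -0.0019, 0.1048], [0.4826, -0.0056, 0.103], [0.071, 0.025], [238, 208, 19, 24, 298])
([0.5605, 0.1764, 0.0873], [0.561, 0.1762, 0.0844], [0.022, 0.022], [275, 266, 21, 18, 116])
([0.7066, 0.1527, 0.0398], [0.7133, 0.1547, 0.0352], [0.034, 0.03], [241, 307, 13, 20, 76])
knob 225 [0.633 0.019 0.171] [ 0.481 -0.002  0.14 ] [0.693 0.048 0.232]
arm/cheeks [[0.473, 0.692], [-0.015, 0.049], [0.14, 0.226]]
base ((605.1107177734375, 2.4179000854492188), (389.2710266113281, 224.75192260742188), 2.375164270401001) 1542
ledge z 0.0208517592743952
rim ((525.1588134765625, 364.3548889160156), (265.4836730957031, 201.63612365722656), 3.9891717433929443) 0.12159229242687908 936
side
([0.4775, -0.018, 0.1026], [0.4768, -0.0193, 0.1015], [0.016, 0.018], [264, 197, 17, 21, 216])
([0.5704, -0.166, 0.0432], [0.5636, -0.1702, 0.0397], [0.04, 0.032], [310, 234, 18, 11, 147])
([0.4373, -0.1864, 0.0853], [0.4379, -0.1868, 0.0831], [0.02, 0.021], [272, 238, 19, 25, 305])
knob 75 [0.585 0.005 0.213] [ 0.568 -0.008  0.141] [0.686 0.019 0.232]
arm/cheeks [[0.471, 0.691], [-0.021, 0.041], [0.14, 0.229]]
base ((609.48095703125, -14.418777465820312), (151.7400360107422, 399.10675048828125), 81.61079406738281) 988
ledge z 0.02134093480994509
rim ((524.4927368164062, 360.302001953125), (264.7769775390625, 209.14883422851562), 4.134298801422119) 0.11947281155707179 408
```

View pics/crop.png

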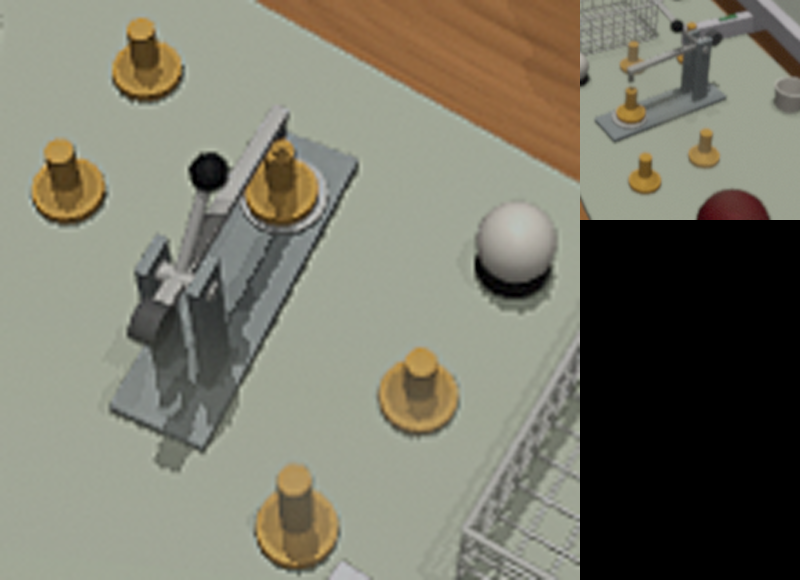

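The crop shows the tall foot clearly: its stem at crop (293,515) is about 1.5 times as long as those at (145,45), (62,165) and (420,380). The gauge arm lies level over the anvil foot, with the knob at crop (208,170). I'll start moving and get the wrist camera over the gauge.

```bash
cat >> h.py <<'E'
def plan(*tg):
    "targets: (x,y,z,yaw deg of tool y in world) -> dp mm (tool axes at its start), twist z"
    st=r.get_state();Rm=R.from_quat(st['eef_rot']).as_matrix();p=np.array(st['tool_pos']);yw=np.degrees(np.arctan2(Rm[1,1],Rm[0,1]))
    for t in tg:
        d=Rm.T@(np.array(t[:3])-p)*1000;dy=(t[3]-yw+90)%180-90
        # ideal down frame
        Y=np.radians(yw+dy);y=np.array([np.cos(Y),np.sin(Y),0]);z=np.array([0,0,-1.]);T=np.c_[np.cross(y,z),y,z]
        print('dp',d.round(1).tolist(),'twist',R.from_matrix(Rm.T@T).as_rotvec().round(3).tolist());p=np.array(t[:3]);Rm=T;yw+=dy
E
python3 - <<'E'
from h import *
plan((.40,.30,.42,90),(.47,-.0,.42,102))
s=cam('scene');P=cloud(s)
m=(abs(P[...,0]-.72)<.15)&(abs(P[...,1]-.25)<.12)&(P[...,2]>.05)
import collections
q=P[m];print(len(q),q.min(0),q.max(0))
for a in np.arange(.6,.87,.03): 
    k=q[abs(q[:,0]-a)<.015]; print(round(a,2),len(k),k.max(0).round(3) if len(k) else '', k.min(0).round(3) if len(k) else '')
# tall top by ray
K=np.array([[s['fx'],0,s['cx']],[0,s['fy'],s['cy']],[0,0,1.]])
for uv,z in [((251,302),.115),((228,217.5),.219)]:
    n=cv2.undistortPoints(np.array([[uv]],float),K,np.array(s['D'],float)).ravel();d=s['T'][:3,:3]@np.r_[n,1];o=s['T'][:3,3];print(o+d*(z-o[2])/d[2])
E
```

```text
dp [-305.2, -228.9, -159.3] twist [0.0, 0.0, -0.271]
dp [-70.0, -300.0, 0.0] twist [0.0, 0.0, -0.209]
1419 [0.57001515 0.1515761  0.05010043] [0.86991559 0.36976029 0.12506328]
0.6 61 [0.614 0.275 0.125] [0.586 0.268 0.054]
0.63 55 [0.645 0.278 0.124] [0.616 0.271 0.055]
0.66 293 [0.665 0.37  0.124] [0.645 0.273 0.05 ]
0.69 134 [0.705 0.174 0.121] [0.684 0.152 0.05 ]
0.72 147 [0.735 0.238 0.113] [0.705 0.157 0.052]
0.75 144 [0.765 0.239 0.075] [0.735 0.211 0.05 ]
0.78 150 [0.795 0.241 0.076] [0.765 0.213 0.051]
0.81 151 [0.825 0.242 0.079] [0.795 0.214 0.05 ]
0.84 165 [0.855 0.243 0.079] [0.825 0.215 0.051]
0.87 67 [0.87  0.244 0.075] [0.855 0.217 0.058]
[0.69509009 0.16311988 0.115     ]
[0.58244967 0.0138471  0.219     ]
```

>>> step_arm(motion=[{"dp":[-60,-46,-32],"twist":[0,0,-0.05],"hand":1},{"dp":[-120,-92,-64],"twist":[0,0,-0.1],"hand":1},{"dp":[-180,-138,-96],"twist":[0,0,-0.16],"hand":1},{"dp":[-240,-184,-128],"twist":[0,0,-0.21],"hand":1},{"dp":[-305,-229,-159],"twist":[0,0,-0.27],"hand":1}])

```text
clock: 2.28
tool_pos: [0.3427, 0.3715, 0.3827]
eef_rot: [-0.001, 1.0, 0.0, 0.0]
contact_force: [1.2, -0.6, -0.4]
opening: 1.002
finger_force: 0.0
```

>>> step_arm(motion=[{"dp":[-14,-60,0],"twist":[0,0,-0.04],"hand":1},{"dp":[-28,-120,0],"twist":[0,0,-0.08],"hand":1},{"dp":[-42,-180,0],"twist":[0,0,-0.12],"hand":1},{"dp":[-56,-240,0],"twist":[0,0,-0.16],"hand":1},{"dp":[-70,-300,0],"twist":[0,0,-0.21],"hand":1}])

```text
clock: 2.9
tool_pos: [0.4118, 0.0711, 0.3821]
eef_rot: [-0.105, 0.994, 0.0, 0.001]
contact_force: [0.2, 0.4, 0.4]
opening: 1.001
finger_force: 0.0
```

>>> step_arm(motion=[{"dp":[0,0,0],"twist":[0,0,0],"hand":1},{"dp":[0,0,0],"twist":[0,0,0],"hand":1}])

```text
clock: 3.15
tool_pos: [0.4115, 0.0737, 0.3819]
eef_rot: [-0.104, 0.995, 0.0, 0.0]
contact_force: [-0.3, -0.0, 0.1]
opening: 1.0
finger_force: 0.0
```

Run:
```python
from h import *
s=cam('wrist');save(s,'w1.png');print(s['T'].round(3).tolist())
for t in ['gauge','lever_knob','anvil_top','probe_tip','short0','tall']:
    for f in find(s,'wrist',t): print(t,f)
for o in feet(s): print(o)
```

```text
[[-0.208, 0.94, 0.271, 0.342], [0.978, 0.199, 0.058, 0.06], [0.0, 0.277, -0.961, 0.506], [0.0, 0.0, 0.0, 1.0]]
gauge (0.85, [0.551, 0.011, 0.029], [206.0, 220.0])
gauge (0.6, [0.561, 0.009, 0.161], [187.0, 262.0])
lever_knob (0.87, [0.556, 0.01, 0.157], [189.0, 258.0])
lever_knob (0.69, [0.551, 0.013, 0.032], [206.0, 220.0])
anvil_top (0.68, [0.506, -0.311, 0.06], [9.0, 163.0])
anvil_top (0.66, [0.55, 0.013, 0.033], [207.0, 220.0])
anvil_top (0.55, [0.473, -0.002, 0.052], [203.0, 182.0])
probe_tip (0.64, [0.558, 0.011, 0.161], [188.0, 260.0])
probe_tip (0.25, [0.472, -0.004, 0.051], [202.0, 180.0])
short0 (0.86, [0.263, -0.264, 0.016], [60.0, 11.0])
short0 (0.79, [0.438, -0.177, 0.04], [103.0, 138.0])
short0 (0.78, [0.549, 0.168, 0.039], [289.0, 237.0])
short0 (0.76, [0.563, -0.153, 0.034], [114.0, 210.0])
short0 (0.76, [0.184, 0.313, 0.018], [433.0, 43.0])
short0 (0.64, [0.257, 0.226, 0.013], [364.0, 80.0])
tall (0.83, [0.693, 0.16, 0.095], [269.0, 322.0])
([0.4334, -0.1607, 0.0332], [0.4301, -0.1548, 0.0313], [0.043, 0.018], [111, 123, 11, 28, 49])
([0.4359, -0.1755, 0.0836], [0.4344, -0.1723, 0.0818], [0.018, 0.01], [86, 131, 31, 20, 426])
([0.476, -0.0077, 0.1039], [0.4773, -0.0042, 0.1029], [0.018, 0.02], [187, 178, 24, 20, 288])
([0.5559, -0.1412, 0.0323], [0.5508, -0.1356, 0.0301], [0.031, 0.026], [115, 197, 15, 20, 41])
([0.5637, -0.1519, 0.0841], [0.5619, -0.1496, 0.0823], [0.01, 0.013], [96, 207, 28, 18, 311])
([0.5523, 0.172, 0.0848], [0.549, 0.1701, 0.0838], [0.011, 0.017], [277, 225, 29, 28, 562])
([0.6849, 0.1602, 0.1141], [0.6834, 0.1587, 0.1112], [0.007, 0.016], [262, 304, 17, 24, 250])
```

View pics/w1.png

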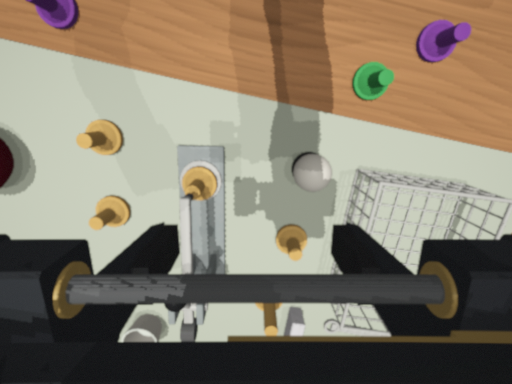

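The wrist view shows the gauge base running straight down the image, so the tool is already lined up with the gauge at about 12°. Its near corners are at (178,146) and (224,146), the anvil at (202,180), the shorts at (85,138), (97,220) and (292,240), and the tall foot at (270,320).

```bash
cat >> h.py <<'E'
def ray(s,uv,z):
    K=np.array([[s['fx'],0,s['cx']],[0,s['fy'],s['cy']],[0,0,1.]])
    n=cv2.undistortPoints(np.array([[uv]],float),K,np.array(s['D'],float)).ravel();d=s['T'][:3,:3]@np.r_[n,1];o=s['T'][:3,3];return o+d*(z-o[2])/d[2]
E
python3 - <<'E'
from h import *
from scipy.optimize import least_squares
W=cam('wrist');S=cam('scene')
for uv in [(178,146),(224,146),(178,230),(225,260)]: print(uv,ray(W,uv,.032).round(4))
# scene: base corners from crop: (288,130)?,(357,160) near; (112,405),(205,447) far
for c in [(357,160),(112,405),(205,447)]: 
    uv=(170+c[0]*160/580,170+c[1]*160/580);print('scene',uv,ray(S,uv,.032).round(4))
# knob circle in both scene and side
for n,uv0 in [('scene',(228,217)),('side',(302,156))]:
    s=cam(n);P=cloud(s);b=(s['pixels'].max(2)<45);b[:,:]&=False if False else b
    m=np.zeros_like(b);u,v=uv0;m[v-9:v+9,u-9:u+9]=b[v-9:v+9,u-9:u+9]
    ys,xs=np.nonzero(m);print(n,'knob px',len(xs),xs.mean(),ys.mean(),'cloud',np.median(P[m],0).round(3),'ray',ray(s,(xs.mean(),ys.mean()),.219).round(4),P[m].max(0).round(3))
E
```

```text
(178, 146) [ 0.4262 -0.056   0.032 ]
(224, 146) [0.4097 0.0205 0.032 ]
(178, 230) [ 0.5807 -0.0351  0.032 ]
(225, 260) [0.624  0.0616 0.032 ]
scene (268.48275862068965, 214.13793103448276) [0.4154 0.0211 0.032 ]
scene (200.89655172413794, 281.7241379310345) [ 0.6998 -0.0035  0.032 ]
scene (226.55172413793105, 293.3103448275862) [0.6861 0.0737 0.032 ]
scene knob px 82 227.15853658536585 217.1829268292683 cloud [0.586 0.014 0.224] ray [0.5829 0.0116 0.219 ] [0.595 0.024 0.231]
side knob px 33 301.57575757575756 156.57575757575756 cloud [ 0.576 -0.003  0.222] ray [0.5785 0.0019 0.219 ] [0.587 0.003 0.229]
```

```bash
python3 -c "
from h import *
plan((.5835,.013,.30,101.5),(.5835,.013,.222,101.5))"
```

```text
dp [-155.7, -94.7, 81.7] twist [0.0, -0.0, 0.009]
dp [0.0, 0.0, 78.0] twist [0.0, 0.0, 0.0]
```

>>> step_arm(motion=[{"dp":[-40,-25,20],"twist":[0,0,0],"hand":1},{"dp":[-80,-50,40],"twist":[0,0,0],"hand":1},{"dp":[-120,-75,60],"twist":[0,0,0],"hand":1},{"dp":[-156,-95,82],"twist":[0,0,0.009],"hand":1},{"dp":[-156,-95,82],"twist":[0,0,0.009],"hand":1}])

```text
clock: 4.32
tool_pos: [0.585, 0.0108, 0.2971]
eef_rot: [-0.098, 0.995, -0.0, -0.001]
contact_force: [-0.6, 0.2, 0.3]
opening: 1.0
finger_force: 0.0
```

```bash
python3 -c "
from h import *
plan((.5835,.013,.222,101.5))
s=cam('scene');save(s,'s1.png')"
```

```text
dp [0.8, 2.4, 75.1] twist [-0.0, -0.003, -0.003]
```

>>> step_arm(motion=[{"dp":[0,2,25],"twist":[0,0,0],"hand":1},{"dp":[1,2,50],"twist":[0,0,0],"hand":1},{"dp":[1,2,75],"twist":[0,0,0],"hand":1},{"dp":[1,2,75],"twist":[0,0,0],"hand":1}])

```text
clock: 4.88
tool_pos: [0.5807, 0.0148, 0.2242]
eef_rot: [-0.101, 0.995, 0.0, -0.002]
contact_force: [-0.4, 1.1, 1.3]
opening: 0.999
finger_force: 0.0
```

>>> step_arm(motion=[{"dp":[0,0,0],"twist":[0,0,0],"hand":0},{"dp":[0,0,0],"twist":[0,0,0],"hand":-0.3},{"dp":[0,0,0],"twist":[0,0,0],"hand":-0.5},{"dp":[0,0,0],"twist":[0,0,0],"hand":-0.6},{"dp":[0,0,0],"twist":[0,0,0],"hand":-0.6}], force=12)

```text
clock: 5.5
tool_pos: [0.5825, 0.0143, 0.2248]
eef_rot: [-0.1, 0.995, 0.0, 0.0]
contact_force: [0.4, -0.5, -0.3]
opening: 0.458
finger_force: 0.0
```

>>> step_arm(motion=[{"dp":[0,0,0],"twist":[0,0,0],"hand":-0.8},{"dp":[0,0,0],"twist":[0,0,0],"hand":-0.8},{"dp":[0,0,0],"twist":[0,0,0],"hand":-0.8},{"dp":[0,0,0],"twist":[0,0,0],"hand":-0.8}], force=12)

```text
clock: 6.0
tool_pos: [0.5832, 0.0107, 0.2247]
eef_rot: [-0.099, 0.995, -0.002, 0.0]
contact_force: [1.4, -5.1, -0.0]
opening: 0.307
finger_force: 12.0
```

Opening is 27 mm, so the knob is held. I'll swing it along its arc.

>>> step_arm(motion=[{"dp":[-10,-3,-7],"twist":[0,0,0],"hand":-0.8},{"dp":[-20,-3,-12.5],"twist":[0,0,0],"hand":-0.8},{"dp":[-32,-3,-16.5],"twist":[0,0,0],"hand":-0.8},{"dp":[-43.5,-3,-18.4],"twist":[0,0,0],"hand":-0.8},{"dp":[-55,-3,-18.4],"twist":[0,0,0],"hand":-0.8}])

```text
clock: 6.62
tool_pos: [0.6376, 0.0209, 0.245]
eef_rot: [-0.099, 0.995, -0.001, 0.0]
contact_force: [-2.9, -3.2, 10.3]
opening: 0.305
finger_force: 12.1
```

>>> step_arm(motion=[{"dp":[-12,0,1],"twist":[0,0,0],"hand":-0.8},{"dp":[-24,0,4.5],"twist":[0,0,0],"hand":-0.8},{"dp":[-35,0,9.4],"twist":[0,0,0],"hand":-0.8},{"dp":[-41,0,12.7],"twist":[0,0,0],"hand":-0.8},{"dp":[-42,0,13],"twist":[0,0,0],"hand":-0.8}])

```text
clock: 7.25
tool_pos: [0.681, 0.0291, 0.232]
eef_rot: [-0.099, 0.995, -0.001, 0.003]
contact_force: [1.2, -3.8, 7.9]
opening: 0.301
finger_force: 12.0
```

>>> step_arm(motion=[{"dp":[0,0,0],"twist":[0,0,0],"hand":-0.8},{"dp":[0,0,0],"twist":[0,0,0],"hand":-0.8}])

```text
clock: 7.5
tool_pos: [0.681, 0.0291, 0.232]
eef_rot: [-0.099, 0.995, -0.001, 0.004]
contact_force: [3.2, -3.0, 4.7]
opening: 0.301
finger_force: 12.0
```

>>> step_arm(motion=[{"dp":[0,0,0],"twist":[0,0,0],"hand":-0.2},{"dp":[0,0,0],"twist":[0,0,0],"hand":0},{"dp":[0,0,0],"twist":[0,0,0],"hand":0},{"dp":[0,0,-30],"twist":[0,0,0],"hand":0.3},{"dp":[0,0,-80],"twist":[0,0,0],"hand":0.3}])

```text
clock: 8.12
tool_pos: [0.6766, 0.0308, 0.3087]
eef_rot: [-0.1, 0.995, 0.0, -0.003]
contact_force: [0.9, -0.7, -0.1]
opening: 0.648
finger_force: 0.0
```

>>> step_arm(motion=[{"dp":[40,0,-40],"twist":[0,0,0],"hand":0.3},{"dp":[85,0,-60],"twist":[0,0,0],"hand":0.3},{"dp":[140,0,-60],"twist":[0,0,0],"hand":0.3},{"dp":[190,0,-60],"twist":[0,0,0],"hand":0.3},{"dp":[190,0,-60],"twist":[0,0,0],"hand":0.3}])

```text
clock: 8.75
tool_pos: [0.4877, -0.0082, 0.37]
eef_rot: [-0.1, 0.995, -0.001, -0.002]
contact_force: [0.8, -0.2, -0.1]
opening: 0.647
finger_force: 0.0
```

Run:
```python
from h import *
s=cam('side');save(s,'side1.png');S=cam('scene')
for o in feet(S): print(o)
print(find(S,'scene','lever_knob'),find(s,'side','lever_knob'))
plan((.478,-.0075,.17,101.5),(.478,-.0075,.083,101.5))
W=cam('wrist')
for o in feet(W): print(o)
```

```text
([0.4419, -0.1801, 0.0863], [0.4414, -0.181, 0.0842], [0.021, 0.023], [201, 175, 19, 23, 272])
([0.572, -0.157, 0.0856], [0.5729, -0.1565, 0.084], [0.022, 0.021], [179, 209, 20, 22, 291])
([0.4814, -0.0072, 0.1042], [0.4821, -0.0074, 0.1024], [0.021, 0.024], [238, 208, 19, 24, 311])
([0.5608, 0.1761, 0.0875], [0.5606, 0.1767, 0.0845], [0.022, 0.022], [275, 266, 21, 20, 114])
([0.7119, 0.1548, 0.0388], [0.7147, 0.1563, 0.0349], [0.023, 0.039], [241, 307, 12, 20, 67])
[(0.82, [0.628, 0.02, 0.232], [218.0, 229.0])] [(0.84, [0.613, 0.012, 0.234], [311.0, 149.0])]
dp [15.6, 2.2, 200.2] twist [0.0, 0.002, 0.0]
dp [0.0, 0.0, 87.0] twist [0.0, 0.0, 0.0]
([0.4383, -0.1747, 0.0847], [0.4378, -0.1722, 0.083], [0.022, 0.009], [141, 88, 24, 26, 366])
([0.4786, -0.0097, 0.1036], [0.4728, -0.0124, 0.1023], [0.023, 0.023], [240, 140, 30, 22, 273])
([0.5658, -0.1551, 0.0841], [0.5603, -0.1513, 0.0825], [0.017, 0.016], [146, 174, 27, 19, 313])
([0.5545, 0.1534, 0.0379], [0.5605, 0.1536, 0.0332], [0.039, 0.013], [331, 196, 11, 22, 110])
([0.5541, 0.1717, 0.0822], [0.5525, 0.1671, 0.0797], [0.016, 0.015], [342, 205, 20, 18, 203])
```

View pics/side1.png

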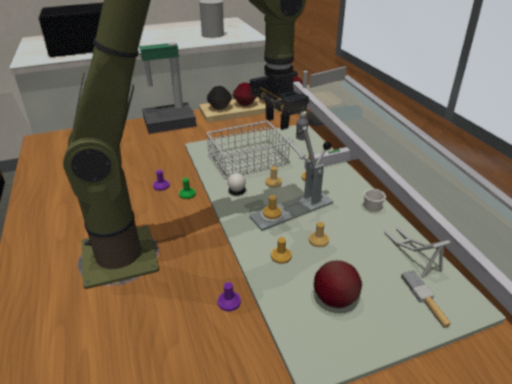

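The side view shows the arm standing steeply up at (307,145) with the knob behind it at (327,146). The anvil foot at (272,207) is free to take.

>>> step_arm(motion=[{"dp":[8,2,60],"twist":[0,0,0],"hand":0.3},{"dp":[14,2,120],"twist":[0,0,0],"hand":0.3},{"dp":[14,2,180],"twist":[0,0,0],"hand":0.3},{"dp":[14,2,240],"twist":[0,0,0],"hand":0.3},{"dp":[14,2,283],"twist":[0,0,0],"hand":0.3}])

```text
clock: 9.62
tool_pos: [0.4785, -0.0074, 0.0841]
eef_rot: [-0.1, 0.995, 0.0, -0.0]
contact_force: [0.9, 0.7, -0.6]
opening: 0.648
finger_force: 0.0
```

>>> step_arm(motion=[{"dp":[0,0,0],"twist":[0,0,0],"hand":-0.2},{"dp":[0,0,0],"twist":[0,0,0],"hand":-0.8},{"dp":[0,0,0],"twist":[0,0,0],"hand":-0.8},{"dp":[0,0,0],"twist":[0,0,0],"hand":-0.8},{"dp":[0,0,0],"twist":[0,0,0],"hand":-0.8}], force=30)

```text
clock: 10.25
tool_pos: [0.4791, -0.0083, 0.0888]
eef_rot: [-0.1, 0.995, -0.0, 0.002]
contact_force: [0.7, -0.8, 7.5]
opening: 0.267
finger_force: 30.0
```

```bash
python3 -c "
from h import *
plan((.479,-.0083,.22,101.5),(.4335,.380,.22,94),(.4335,.38,.1,94),(.4335,.38,.22,94),(.558,.174,.22,101.5))"
```

```text
dp [-0.4, -0.1, -131.2] twist [-0.001, 0.004, -0.001]
dp [-32.8, 389.6, 0.0] twist [0.0, 0.0, 0.131]
dp [0.0, 0.0, 120.0] twist [0.0, 0.0, 0.0]
dp [0.0, 0.0, -120.0] twist [0.0, 0.0, 0.0]
dp [-109.8, -214.2, 0.0] twist [0.0, 0.0, -0.131]
```

>>> step_arm(motion=[{"dp":[0,0,-30],"twist":[0,0,0],"hand":-0.8},{"dp":[0,0,-65],"twist":[0,0,0],"hand":-0.8},{"dp":[0,0,-100],"twist":[0,0,0],"hand":-0.8},{"dp":[0,0,-133],"twist":[0,0,0],"hand":-0.8},{"dp":[0,0,-133],"twist":[0,0,0],"hand":-0.8}])

```text
clock: 10.88
tool_pos: [0.479, -0.008, 0.2225]
eef_rot: [-0.1, 0.995, -0.0, 0.003]
contact_force: [-0.3, 0.1, -2.9]
opening: 0.265
finger_force: 30.0
```

>>> step_arm(motion=[{"dp":[-4,50,0],"twist":[0,0,0.02],"hand":-0.8},{"dp":[-9,105,0],"twist":[0,0,0.04],"hand":-0.8},{"dp":[-14,160,0],"twist":[0,0,0.06],"hand":-0.8},{"dp":[-18,215,0],"twist":[0,0,0.08],"hand":-0.8},{"dp":[-22,270,0],"twist":[0,0,0.1],"hand":-0.8}])

```text
clock: 11.5
tool_pos: [0.4446, 0.2621, 0.2189]
eef_rot: [-0.05, 0.999, -0.001, -0.001]
contact_force: [0.5, -0.0, -2.9]
opening: 0.26
finger_force: 30.0
```

```bash
python3 -c "
from h import *
plan((.4335,.380,.22,94))"
```

```text
dp [-0.7, 118.5, -1.3] twist [-0.001, -0.002, 0.03]
```

>>> step_arm(motion=[{"dp":[-1,50,0],"twist":[0,0,0.03],"hand":-0.8},{"dp":[-1,100,0],"twist":[0,0,0.03],"hand":-0.8},{"dp":[-1,118,0],"twist":[0,0,0.03],"hand":-0.8},{"dp":[-1,118,30],"twist":[0,0,0.03],"hand":-0.8},{"dp":[-1,118,75],"twist":[0,0,0.03],"hand":-0.8}])

```text
clock: 12.12
tool_pos: [0.4354, 0.3781, 0.1443]
eef_rot: [-0.035, 0.999, 0.0, 0.001]
contact_force: [0.5, 0.6, -2.1]
opening: 0.26
finger_force: 30.0
```

>>> step_arm(motion=[{"dp":[0,0,42],"twist":[0,0,0],"hand":-0.8},{"dp":[0,0,42],"twist":[0,0,0],"hand":-0.8},{"dp":[0,0,42],"twist":[0,0,0],"hand":-0.1},{"dp":[0,0,42],"twist":[0,0,0],"hand":-0.1},{"dp":[0,0,42],"twist":[0,0,0],"hand":-0.1}])

```text
clock: 12.75
tool_pos: [0.4357, 0.3791, 0.1048]
eef_rot: [-0.035, 0.999, 0.001, 0.001]
contact_force: [0.2, -0.0, 0.6]
opening: 0.453
finger_force: 0.0
```

>>> step_arm(motion=[{"dp":[0,0,-30],"twist":[0,0,0],"hand":0.3},{"dp":[0,0,-85],"twist":[0,0,0],"hand":0.3},{"dp":[0,0,-120],"twist":[0,0,0],"hand":0.3},{"dp":[0,0,-180],"twist":[0,0,0],"hand":0.3},{"dp":[0,0,-180],"twist":[0,0,0],"hand":0.3}])

```text
clock: 13.38
tool_pos: [0.437, 0.3805, 0.2887]
eef_rot: [-0.035, 0.999, 0.004, 0.004]
contact_force: [0.1, 0.5, -0.4]
opening: 0.648
finger_force: 0.0
```

Run:
```python
from h import *
W=cam('wrist');S=cam('scene')
for s in (W,S):
    print('--')
    for o in feet(s): print(o)
plan((.558,.174,.22,101.5),(.558,.174,.069,101.5))
```

```text
--
([0.4346, 0.3785, 0.0899], [0.434, 0.3785, 0.0889], [0.023, 0.023], [232, 143, 40, 38, 1224])
([0.5469, 0.1906, 0.0319], [0.539, 0.1986, 0.0299], [0.038, 0.03], [109, 214, 24, 25, 69])
([0.5478, 0.1779, 0.071], [0.547, 0.1785, 0.068], [0.004, 0.013], [94, 228, 31, 11, 219])
--
([0.4398, -0.1815, 0.0864], [0.4412, -0.1792, 0.084], [0.021, 0.02], [201, 175, 19, 23, 269])
([0.5725, -0.1567, 0.0862], [0.5726, -0.1567, 0.0841], [0.022, 0.023], [179, 209, 20, 22, 298])
([0.5607, 0.1769, 0.0876], [0.5596, 0.1764, 0.0842], [0.02, 0.021], [275, 266, 20, 16, 91])
([0.439, 0.3789, 0.091], [0.439, 0.3782, 0.0888], [0.02, 0.022], [363, 271, 22, 19, 242])
([0.7133, 0.1581, 0.0353], [0.7184, 0.1571, 0.032], [0.023, 0.044], [241, 311, 12, 16, 49])
dp [-108.3, -212.7, 64.0] twist [0.001, 0.002, -0.131]
dp [0.0, 0.0, 151.0] twist [0.0, 0.0, 0.0]
```

```bash
python3 -c "
from h import *
print(np.round(r.get_state()['q'],2))
plan((.556,.1755,.22,165),(.556,.1755,.069,165))"
```

```text
[-0.73  0.59 -0.11  1.69  0.08  0.86  0.77]
dp [-106.4, -211.0, 64.0] twist [0.0, 0.002, -1.239]
dp [0.0, 0.0, 151.0] twist [0.0, 0.0, 0.0]
```

>>> step_arm(motion=[{"dp":[-15,-30,10],"twist":[0,0,0.17],"hand":0.3},{"dp":[-35,-70,20],"twist":[0,0,0.34],"hand":0.3},{"dp":[-58,-115,35],"twist":[0,0,0.51],"hand":0.3},{"dp":[-82,-162,50],"twist":[0,0,0.68],"hand":0.3},{"dp":[-106,-211,64],"twist":[0,0,0.85],"hand":0.3}])

```text
clock: 14.1
tool_pos: [0.555, 0.1739, 0.2171]
eef_rot: [0.382, 0.924, -0.001, -0.001]
contact_force: [0.8, 0.0, 0.5]
opening: 0.65
finger_force: 0.0
```

>>> step_arm(motion=[{"dp":[0,0,0],"twist":[0,0,0.17],"hand":0.3},{"dp":[0,0,0],"twist":[0,0,0.34],"hand":0.3},{"dp":[0,0,0],"twist":[0,0,0.53],"hand":0.3},{"dp":[0,0,0],"twist":[0,0,0.53],"hand":0.3}])

```text
clock: 14.6
tool_pos: [0.5544, 0.1752, 0.2177]
eef_rot: [0.608, 0.794, -0.002, -0.0]
contact_force: [-0.1, -1.3, 0.4]
opening: 0.647
finger_force: 0.0
```

Run:
```python
from h import *
print(np.round(r.get_state()['q'],2))
W=cam('wrist')
for o in feet(W): print(o)
plan((.556,.1755,.069,14))
```

```text
[-0.54  0.7   0.26  1.76 -0.26  0.72  0.12]
([0.5572, 0.1771, 0.086], [0.556, 0.1782, 0.085], [0.023, 0.022], [234, 150, 49, 48, 1519])
([0.6739, 0.172, 0.0321], [0.6673, 0.1739, 0.0296], [0.021, 0.037], [340, 191, 27, 26, 67])
([0.6883, 0.1704, 0.1127], [0.687, 0.1719, 0.1107], [0.011, 0.008], [358, 199, 48, 40, 973])
dp [-0.0, 1.9, 149.0] twist [-0.003, 0.001, 0.02]
```

>>> step_arm(motion=[{"dp":[1,3,50],"twist":[0,0,0],"hand":0.3},{"dp":[1,3,100],"twist":[0,0,0],"hand":0.3},{"dp":[1,3,149],"twist":[0,0,0],"hand":0.3},{"dp":[1,3,149],"twist":[0,0,0],"hand":0},{"dp":[1,3,149],"twist":[0,0,0],"hand":-0.8}])

```text
clock: 15.28
tool_pos: [0.5589, 0.1772, 0.0714]
eef_rot: [0.609, 0.793, 0.001, 0.0]
contact_force: [0.3, -1.0, 0.3]
opening: 0.447
finger_force: 0.0
```

>>> step_arm(motion=[{"dp":[0,0,0],"twist":[0,0,0],"hand":-0.8},{"dp":[0,0,0],"twist":[0,0,0],"hand":-0.8},{"dp":[0,0,0],"twist":[0,0,0],"hand":-0.8}])

```text
clock: 15.65
tool_pos: [0.5583, 0.1773, 0.072]
eef_rot: [0.609, 0.793, 0.001, 0.0]
contact_force: [-1.8, -1.0, 7.2]
opening: 0.262
finger_force: 30.0
```

>>> step_arm(motion=[{"dp":[0,0,-40],"twist":[0,0,0],"hand":-0.8},{"dp":[0,0,-80],"twist":[0,0,0],"hand":-0.8},{"dp":[0,0,-120],"twist":[0,0,0],"hand":-0.8},{"dp":[0,0,-155],"twist":[0,0,0],"hand":-0.8},{"dp":[0,0,-155],"twist":[0,0,0],"hand":-0.8}])

```text
clock: 16.27
tool_pos: [0.5596, 0.1776, 0.228]
eef_rot: [0.609, 0.793, 0.003, 0.002]
contact_force: [0.3, -0.5, -4.4]
opening: 0.26
finger_force: 30.0
```

```bash
python3 -c "
from h import *
plan((.497,.334,.22,14),(.497,.334,.1,14))"
```

```text
dp [167.2, -20.2, 8.0] twist [0.007, -0.001, 0.017]
dp [0.0, 0.0, 120.0] twist [0.0, 0.0, 0.0]
```

>>> step_arm(motion=[{"dp":[40,-5,0],"twist":[0,0,0],"hand":-0.8},{"dp":[90,-10,0],"twist":[0,0,0],"hand":-0.8},{"dp":[140,-15,0],"twist":[0,0,0],"hand":-0.8},{"dp":[167,-20,10],"twist":[0,0,0],"hand":-0.8},{"dp":[167,-20,50],"twist":[0,0,0],"hand":-0.8}])

```text
clock: 16.9
tool_pos: [0.4942, 0.3379, 0.1745]
eef_rot: [0.607, 0.795, 0.002, -0.001]
contact_force: [0.4, 0.4, -3.9]
opening: 0.265
finger_force: 30.0
```

>>> step_arm(motion=[{"dp":[0,0,45],"twist":[0,0,0],"hand":-0.8},{"dp":[0,0,78],"twist":[0,0,0],"hand":-0.8},{"dp":[0,0,78],"twist":[0,0,0],"hand":-0.8},{"dp":[0,0,78],"twist":[0,0,0],"hand":-0.15},{"dp":[0,0,78],"twist":[0,0,0],"hand":-0.15}])

```text
clock: 17.52
tool_pos: [0.4969, 0.334, 0.099]
eef_rot: [0.609, 0.793, 0.002, 0.001]
contact_force: [1.0, 0.6, 0.1]
opening: 0.425
finger_force: 0.0
```

>>> step_arm(motion=[{"dp":[0,0,0],"twist":[0,0,0],"hand":-0.15},{"dp":[0,0,-40],"twist":[0,0,0],"hand":0},{"dp":[0,0,-90],"twist":[0,0,0],"hand":0.3},{"dp":[0,0,-140],"twist":[0,0,0],"hand":0.3},{"dp":[0,0,-170],"twist":[0,0,0],"hand":0.3}])

```text
clock: 18.15
tool_pos: [0.4965, 0.3337, 0.2708]
eef_rot: [0.609, 0.793, 0.002, 0.001]
contact_force: [-0.8, 0.2, 1.0]
opening: 0.649
finger_force: 0.0
```

Run:
```python
from h import *
W=cam('wrist');S=cam('scene')
for s in (W,S):
    print('--')
    for o in feet(s): print(o)
print(np.round(r.get_state()['q'],2))
plan((.57,-.157,.28,100),(.57,-.157,.069,100))
```

```text
--
([0.435, 0.3794, 0.0899], [0.4352, 0.3795, 0.089], [0.023, 0.023], [195, 98, 44, 46, 1552])
([0.4955, 0.3337, 0.09], [0.4945, 0.3344, 0.0889], [0.023, 0.021], [233, 147, 41, 37, 1047])
--
([0.4414, -0.1806, 0.086], [0.4419, -0.181, 0.0845], [0.02, 0.023], [201, 175, 19, 23, 274])
([0.572, -0.1564, 0.0869], [0.5718, -0.1579, 0.0843], [0.022, 0.022], [179, 209, 20, 22, 300])
([0.4389, 0.3805, 0.0924], [0.4389, 0.3809, 0.0897], [0.021, 0.014], [363, 271, 22, 21, 256])
([0.4985, 0.3306, 0.0917], [0.4967, 0.328, 0.0898], [0.017, 0.019], [336, 279, 18, 14, 55])
([0.7139, 0.1577, 0.0367], [0.7188, 0.1555, 0.0328], [0.019, 0.04], [241, 311, 12, 16, 46])
[-0.86  0.66  0.34  1.66 -0.27  0.86 -0.15]
dp [-493.3, -56.8, -10.3] twist [0.009, 0.004, -1.484]
dp [0.0, 0.0, 211.0] twist [0.0, 0.0, 0.0]
```

Run:
```python
from h import *
plan((.44,.03,.28,15),(.57,-.157,.2,15),(.57,-.157,.069,15))
```

```text
dp [-279.1, -134.2, -10.3] twist [0.008, -0.003, -0.001]
dp [-214.3, 77.2, 80.0] twist [0.0, 0.0, 0.0]
dp [0.0, 0.0, 131.0] twist [0.0, 0.0, 0.0]
```

>>> step_arm(motion=[{"dp":[-45,-22,-2],"twist":[0,0,0],"hand":0.3},{"dp":[-100,-48,-4],"twist":[0,0,0],"hand":0.3},{"dp":[-155,-75,-6],"twist":[0,0,0],"hand":0.3},{"dp":[-210,-101,-8],"twist":[0,0,0],"hand":0.3},{"dp":[-265,-127,-10],"twist":[0,0,0],"hand":0.3}])

```text
clock: 18.88
tool_pos: [0.4405, 0.0428, 0.277]
eef_rot: [0.609, 0.793, 0.0, 0.0]
contact_force: [1.6, -0.2, 0.7]
opening: 0.651
finger_force: 0.0
```

>>> step_arm(motion=[{"dp":[-50,0,0],"twist":[0,0,0],"hand":0.3},{"dp":[-100,15,0],"twist":[0,0,0],"hand":0.3},{"dp":[-150,35,20],"twist":[0,0,0],"hand":0.3},{"dp":[-200,58,40],"twist":[0,0,0],"hand":0.3},{"dp":[-228,70,60],"twist":[0,0,0],"hand":0.3}])

```text
clock: 19.5
tool_pos: [0.5688, -0.1605, 0.216]
eef_rot: [0.61, 0.792, -0.0, 0.001]
contact_force: [0.5, 0.5, -0.1]
opening: 0.652
finger_force: 0.0
```

>>> step_arm(motion=[{"dp":[0,0,0],"twist":[0,0,0],"hand":0.3},{"dp":[0,0,0],"twist":[0,0,0],"hand":0.3}])

```text
clock: 19.75
tool_pos: [0.567, -0.1564, 0.217]
eef_rot: [0.609, 0.793, 0.0, -0.001]
contact_force: [0.5, -0.7, -0.4]
opening: 0.649
finger_force: 0.0
```

Run:
```python
from h import *
W=cam('wrist')
for o in feet(W): print(o)
print(np.round(r.get_state()['q'],2))
plan((.57,-.157,.069,15))
```

```text
([0.4567, -0.1709, 0.0326], [0.4631, -0.1662, 0.0305], [0.023, 0.036], [150, 145, 18, 36, 75])
([0.5689, -0.1571, 0.086], [0.5676, -0.1555, 0.0851], [0.023, 0.023], [233, 153, 48, 47, 1503])
([0.4425, -0.178, 0.0844], [0.4469, -0.1737, 0.0825], [0.016, 0.016], [116, 154, 44, 34, 774])
[ 0.05  0.71  0.24  1.74 -0.24  0.73  0.68]
dp [-1.7, 2.4, 148.4] twist [-0.0, -0.001, 0.001]
```

>>> step_arm(motion=[{"dp":[-1,2,50],"twist":[0,0,0],"hand":0.3},{"dp":[-1,2,100],"twist":[0,0,0],"hand":0.3},{"dp":[-1,2,147],"twist":[0,0,0],"hand":0.3},{"dp":[-1,2,147],"twist":[0,0,0],"hand":0},{"dp":[-1,2,147],"twist":[0,0,0],"hand":-0.8}])

```text
clock: 20.42
tool_pos: [0.571, -0.1578, 0.0722]
eef_rot: [0.609, 0.793, 0.001, 0.001]
contact_force: [0.9, -0.7, 0.2]
opening: 0.449
finger_force: 0.0
```

>>> step_arm(motion=[{"dp":[0,0,0],"twist":[0,0,0],"hand":-0.8},{"dp":[0,0,0],"twist":[0,0,0],"hand":-0.8},{"dp":[0,0,0],"twist":[0,0,0],"hand":-0.8}])

```text
clock: 20.8
tool_pos: [0.5705, -0.1584, 0.0722]
eef_rot: [0.609, 0.793, 0.0, 0.001]
contact_force: [-2.5, 0.7, 9.0]
opening: 0.261
finger_force: 30.0
```

>>> step_arm(motion=[{"dp":[0,0,-40],"twist":[0,0,0],"hand":-0.8},{"dp":[0,0,-90],"twist":[0,0,0],"hand":-0.8},{"dp":[0,0,-140],"twist":[0,0,0],"hand":-0.8},{"dp":[0,0,-190],"twist":[0,0,0],"hand":-0.8},{"dp":[0,0,-210],"twist":[0,0,0],"hand":-0.8}])

```text
clock: 21.42
tool_pos: [0.5708, -0.1585, 0.2838]
eef_rot: [0.609, 0.793, 0.001, 0.002]
contact_force: [0.3, -0.6, -4.5]
opening: 0.259
finger_force: 30.0
```

```bash
python3 -c "
from h import *
plan((.44,.0,.28,15),(.553,.388,.24,15),(.553,.388,.1,15))"
```

```text
dp [186.8, -85.5, 3.0] twist [0.005, 0.002, -0.001]
dp [345.5, 209.6, 40.0] twist [0.0, 0.0, 0.0]
dp [0.0, 0.0, 140.0] twist [0.0, 0.0, 0.0]
```

>>> step_arm(motion=[{"dp":[40,-20,0],"twist":[0,0,0],"hand":-0.8},{"dp":[90,-42,0],"twist":[0,0,0],"hand":-0.8},{"dp":[140,-64,0],"twist":[0,0,0],"hand":-0.8},{"dp":[187,-85,2],"twist":[0,0,0],"hand":-0.8},{"dp":[235,-60,4],"twist":[0,0,0],"hand":-0.8}])

```text
clock: 22.05
tool_pos: [0.4466, 0.053, 0.2764]
eef_rot: [0.61, 0.792, -0.002, -0.002]
contact_force: [1.7, 0.3, -3.6]
opening: 0.26
finger_force: 30.0
```

>>> step_arm(motion=[{"dp":[50,30,5],"twist":[0,0,0],"hand":-0.8},{"dp":[100,60,10],"twist":[0,0,0],"hand":-0.8},{"dp":[150,92,20],"twist":[0,0,0],"hand":-0.8},{"dp":[200,122,30],"twist":[0,0,0],"hand":-0.8},{"dp":[250,153,35],"twist":[0,0,0],"hand":-0.8}])

```text
clock: 22.68
tool_pos: [0.5341, 0.3361, 0.2409]
eef_rot: [0.609, 0.793, -0.001, -0.0]
contact_force: [1.4, 0.5, -3.8]
opening: 0.261
finger_force: 30.0
```

```bash
python3 -c "
from h import *
plan((.553,.388,.24,15),(.553,.388,.1,15))"
```

```text
dp [45.3, 31.6, 0.8] twist [-0.001, 0.0, -0.001]
dp [0.0, 0.0, 140.0] twist [0.0, 0.0, 0.0]
```

>>> step_arm(motion=[{"dp":[45,30,0],"twist":[0,0,0],"hand":-0.8},{"dp":[45,30,20],"twist":[0,0,0],"hand":-0.8},{"dp":[45,30,65],"twist":[0,0,0],"hand":-0.8},{"dp":[45,30,110],"twist":[0,0,0],"hand":-0.8},{"dp":[45,30,141],"twist":[0,0,0],"hand":-0.8}])

```text
clock: 23.3
tool_pos: [0.5504, 0.3852, 0.0981]
eef_rot: [0.609, 0.793, -0.001, -0.001]
contact_force: [0.1, 0.5, -3.0]
opening: 0.261
finger_force: 30.0
```

>>> step_arm(motion=[{"dp":[0,0,0],"twist":[0,0,0],"hand":-0.8},{"dp":[0,0,0],"twist":[0,0,0],"hand":-0.15},{"dp":[0,0,0],"twist":[0,0,0],"hand":-0.15},{"dp":[0,0,0],"twist":[0,0,0],"hand":-0.15},{"dp":[0,0,-40],"twist":[0,0,0],"hand":0}])

```text
clock: 23.92
tool_pos: [0.5503, 0.385, 0.1387]
eef_rot: [0.609, 0.793, -0.002, -0.001]
contact_force: [0.4, 0.5, 0.4]
opening: 0.491
finger_force: 0.0
```

>>> step_arm(motion=[{"dp":[0,0,-50],"twist":[0,0,0],"hand":0.3},{"dp":[0,0,-100],"twist":[0,0,0],"hand":0.3},{"dp":[0,0,-135],"twist":[0,0,0],"hand":0.3},{"dp":[0,0,-135],"twist":[0,0,0],"hand":0.3}])

```text
clock: 24.42
tool_pos: [0.5539, 0.3865, 0.2796]
eef_rot: [0.609, 0.793, 0.004, 0.001]
contact_force: [0.3, 0.4, 0.1]
opening: 0.652
finger_force: 0.0
```

Run:
```python
from h import *
W=cam('wrist');S=cam('scene')
for s in (W,S):
    print('--')
    for o in feet(s): print(o)
plan((.42,.03,.28,15),(.44,-.178,.24,15),(.44,-.178,.069,15))
```

```text
--
([0.4364, 0.3803, 0.0901], [0.4366, 0.3803, 0.089], [0.021, 0.022], [143, 128, 46, 39, 1429])
([0.5529, 0.3888, 0.09], [0.5524, 0.3891, 0.089], [0.022, 0.021], [234, 145, 40, 37, 1019])
([0.4978, 0.3389, 0.0865], [0.4992, 0.3417, 0.085], [0.019, 0.01], [189, 180, 29, 28, 389])
([0.6898, 0.1715, 0.0742], [0.689, 0.1733, 0.0713], [0.014, 0.008], [285, 304, 33, 32, 453])
--
([0.4415, -0.1817, 0.0866], [0.4407, -0.1808, 0.0846], [0.023, 0.021], [201, 175, 19, 23, 273])
([0.4382, 0.3788, 0.0928], [0.438, 0.3793, 0.0898], [0.019, 0.022], [368, 272, 14, 9, 81])
([0.4996, 0.3308, 0.0933], [0.5, 0.3319, 0.09], [0.019, 0.02], [337, 279, 18, 11, 72])
([0.5541, 0.3865, 0.0914], [0.5546, 0.3851, 0.0888], [0.019, 0.023], [344, 308, 22, 17, 111])
([0.7131, 0.1573, 0.0362], [0.7191, 0.1554, 0.0331], [0.022, 0.042], [241, 311, 13, 16, 47])
dp [-309.6, -219.1, -4.8] twist [0.0, -0.0, -0.001]
dp [-206.1, -34.5, 40.0] twist [0.0, 0.0, 0.0]
dp [0.0, 0.0, 171.0] twist [0.0, 0.0, 0.0]
```

>>> step_arm(motion=[{"dp":[-45,-32,0],"twist":[0,0,0],"hand":0.3},{"dp":[-95,-67,0],"twist":[0,0,0],"hand":0.3},{"dp":[-145,-102,0],"twist":[0,0,0],"hand":0.3},{"dp":[-195,-137,0],"twist":[0,0,0],"hand":0.3},{"dp":[-245,-172,-3],"twist":[0,0,0],"hand":0.3}])

```text
clock: 25.15
tool_pos: [0.4472, 0.1027, 0.277]
eef_rot: [0.609, 0.793, -0.001, -0.001]
contact_force: [0.7, -0.3, 0.8]
opening: 0.649
finger_force: 0.0
```

>>> step_arm(motion=[{"dp":[-45,-30,0],"twist":[0,0,0],"hand":0.3},{"dp":[-95,-58,0],"twist":[0,0,0],"hand":0.3},{"dp":[-150,-67,0],"twist":[0,0,0],"hand":0.3},{"dp":[-205,-75,15],"twist":[0,0,0],"hand":0.3},{"dp":[-250,-80,40],"twist":[0,0,0],"hand":0.3}])

```text
clock: 25.78
tool_pos: [0.436, -0.1596, 0.2372]
eef_rot: [0.609, 0.793, -0.0, 0.0]
contact_force: [0.8, -0.2, 0.4]
opening: 0.652
finger_force: 0.0
```

>>> step_arm(motion=[{"dp":[-20,-1,0],"twist":[0,0,0],"hand":0.3},{"dp":[-20,-1,0],"twist":[0,0,0],"hand":0.3},{"dp":[-20,-1,0],"twist":[0,0,0],"hand":0.3}])

```text
clock: 26.15
tool_pos: [0.44, -0.1757, 0.2376]
eef_rot: [0.609, 0.794, 0.0, -0.001]
contact_force: [0.5, 0.3, -0.3]
opening: 0.653
finger_force: 0.0
```

Run:
```python
from h import *
W=cam('wrist')
for o in feet(W): print(o)
print(np.round(r.get_state()['q'],2))
plan((.44,-.178,.069,15))
```

```text
([0.4379, -0.179, 0.0859], [0.4369, -0.1788, 0.085], [0.023, 0.019], [231, 153, 43, 41, 1190])
[ 0.12  0.55  0.25  2.05 -0.24  0.58  0.8 ]
dp [-2.6, -0.7, 168.8] twist [-0.001, -0.001, 0.001]
```

>>> step_arm(motion=[{"dp":[-3,-2,55],"twist":[0,0,0],"hand":0.3},{"dp":[-3,-2,110],"twist":[0,0,0],"hand":0.3},{"dp":[-3,-2,167],"twist":[0,0,0],"hand":0.3},{"dp":[-3,-2,167],"twist":[0,0,0],"hand":0},{"dp":[-3,-2,167],"twist":[0,0,0],"hand":-0.8}])

```text
clock: 26.82
tool_pos: [0.4401, -0.1802, 0.0728]
eef_rot: [0.609, 0.793, 0.0, 0.001]
contact_force: [0.2, 0.5, 0.4]
opening: 0.446
finger_force: 0.0
```

>>> step_arm(motion=[{"dp":[0,0,0],"twist":[0,0,0],"hand":-0.8},{"dp":[0,0,0],"twist":[0,0,0],"hand":-0.8},{"dp":[0,0,0],"twist":[0,0,0],"hand":-0.8}])

```text
clock: 27.2
tool_pos: [0.4398, -0.181, 0.0735]
eef_rot: [0.609, 0.793, 0.0, 0.001]
contact_force: [-1.7, 0.6, 11.3]
opening: 0.261
finger_force: 30.0
```

>>> step_arm(motion=[{"dp":[0,0,-40],"twist":[0,0,0],"hand":-0.8},{"dp":[0,0,-90],"twist":[0,0,0],"hand":-0.8},{"dp":[0,0,-140],"twist":[0,0,0],"hand":-0.8},{"dp":[20,0,-180],"twist":[0,0,0],"hand":-0.8},{"dp":[60,0,-205],"twist":[0,0,0],"hand":-0.8}])

```text
clock: 27.82
tool_pos: [0.4246, -0.1232, 0.2792]
eef_rot: [0.61, 0.792, 0.001, 0.003]
contact_force: [0.7, 2.4, -3.2]
opening: 0.264
finger_force: 30.0
```

```bash
python3 -c "
from h import *
plan((.44,.03,.28,15),(.6165,.342,.24,15),(.6165,.342,.1,15))"
```

```text
dp [144.2, 54.0, -0.9] twist [0.005, 0.003, -0.004]
dp [255.7, 251.2, 40.0] twist [0.0, 0.0, 0.0]
dp [0.0, 0.0, 140.0] twist [0.0, 0.0, 0.0]
```

>>> step_arm(motion=[{"dp":[50,18,0],"twist":[0,0,0],"hand":-0.8},{"dp":[97,36,0],"twist":[0,0,0],"hand":-0.8},{"dp":[144,54,0],"twist":[0,0,0],"hand":-0.8},{"dp":[190,85,5],"twist":[0,0,0],"hand":-0.8},{"dp":[230,125,10],"twist":[0,0,0],"hand":-0.8}])

```text
clock: 28.45
tool_pos: [0.4845, 0.1339, 0.2673]
eef_rot: [0.609, 0.793, 0.001, -0.0]
contact_force: [1.7, -1.1, -2.9]
opening: 0.262
finger_force: 30.0
```

>>> step_arm(motion=[{"dp":[40,40,5],"twist":[0,0,0],"hand":-0.8},{"dp":[80,80,10],"twist":[0,0,0],"hand":-0.8},{"dp":[120,120,15],"twist":[0,0,0],"hand":-0.8},{"dp":[150,155,20],"twist":[0,0,0],"hand":-0.8},{"dp":[169,180,29],"twist":[0,0,0],"hand":-0.8}])

```text
clock: 29.08
tool_pos: [0.6155, 0.3446, 0.2381]
eef_rot: [0.608, 0.794, 0.001, -0.0]
contact_force: [0.4, -0.4, -3.8]
opening: 0.263
finger_force: 30.0
```

```bash
python3 -c "
from h import *
plan((.6165,.342,.24,15),(.6165,.342,.1,15))"
```

```text
dp [-2.8, 0.3, -1.9] twist [0.001, -0.002, 0.002]
dp [0.0, 0.0, 140.0] twist [0.0, 0.0, 0.0]
```

>>> step_arm(motion=[{"dp":[-11,-14,0],"twist":[0,0,0],"hand":-0.8},{"dp":[-11,-14,20],"twist":[0,0,0],"hand":-0.8},{"dp":[-11,-14,65],"twist":[0,0,0],"hand":-0.8},{"dp":[-11,-14,110],"twist":[0,0,0],"hand":-0.8},{"dp":[-11,-14,138],"twist":[0,0,0],"hand":-0.8}])

```text
clock: 29.7
tool_pos: [0.6031, 0.3274, 0.0979]
eef_rot: [0.609, 0.793, -0.001, -0.001]
contact_force: [-0.0, -0.1, -2.5]
opening: 0.262
finger_force: 30.0
```

>>> step_arm(motion=[{"dp":[0,0,0],"twist":[0,0,0],"hand":-0.8},{"dp":[0,0,0],"twist":[0,0,0],"hand":-0.2},{"dp":[0,0,0],"twist":[0,0,0],"hand":-0.2},{"dp":[0,0,0],"twist":[0,0,0],"hand":-0.2},{"dp":[0,0,-40],"twist":[0,0,0],"hand":-0.2}])

```text
clock: 30.32
tool_pos: [0.6029, 0.3268, 0.1374]
eef_rot: [0.609, 0.793, -0.002, -0.001]
contact_force: [0.3, 0.1, 1.0]
opening: 0.401
finger_force: 0.0
```

>>> step_arm(motion=[{"dp":[0,0,-50],"twist":[0,0,0],"hand":0.3},{"dp":[0,0,-90],"twist":[0,0,0],"hand":0.3},{"dp":[0,0,-120],"twist":[0,0,0],"hand":0.3},{"dp":[0,0,-120],"twist":[0,0,0],"hand":0.3}])

```text
clock: 30.82
tool_pos: [0.6066, 0.3278, 0.2628]
eef_rot: [0.609, 0.793, 0.003, 0.001]
contact_force: [-0.1, 0.3, -0.6]
opening: 0.645
finger_force: 0.0
```

Run:
```python
from h import *
W=cam('wrist');S=cam('scene')
for s in (W,S):
    print('--')
    for o in feet(s): print(o)
plan((.69,.168,.24,15),(.69,.168,.085,15))
```

```text
--
([0.4361, 0.3792, 0.0901], [0.4376, 0.3793, 0.0891], [0.022, 0.023], [92, 66, 61, 50, 2130])
([0.5534, 0.3874, 0.0901], [0.5531, 0.3871, 0.0891], [0.023, 0.023], [202, 88, 46, 47, 1576])
([0.4971, 0.3331, 0.09], [0.4975, 0.3335, 0.089], [0.022, 0.021], [146, 121, 48, 41, 1462])
([0.6062, 0.3294, 0.0901], [0.6058, 0.3298, 0.089], [0.023, 0.021], [233, 146, 42, 40, 1146])
([0.6866, 0.1871, 0.0319], [0.6846, 0.19, 0.0291], [0.03, 0.01], [271, 269, 22, 4, 53])
([0.6901, 0.1707, 0.1146], [0.6885, 0.1729, 0.1121], [0.016, 0.008], [278, 304, 18, 23, 293])
--
([0.4383, 0.3788, 0.092], [0.4391, 0.3795, 0.0891], [0.021, 0.022], [363, 271, 22, 22, 335])
([0.5562, 0.3866, 0.0916], [0.5557, 0.3867, 0.089], [0.02, 0.022], [347, 308, 19, 17, 107])
([0.7144, 0.1572, 0.0373], [0.7163, 0.1585, 0.0327], [0.02, 0.042], [241, 311, 12, 16, 53])
dp [-176.0, 41.5, 18.9] twist [-0.0, -0.0, -0.001]
dp [0.0, 0.0, 155.0] twist [0.0, 0.0, 0.0]
```

>>> step_arm(motion=[{"dp":[-45,10,0],"twist":[0,0,0],"hand":0.3},{"dp":[-95,22,5],"twist":[0,0,0],"hand":0.3},{"dp":[-145,35,10],"twist":[0,0,0],"hand":0.3},{"dp":[-177,41,20],"twist":[0,0,0],"hand":0.3},{"dp":[-177,41,20],"twist":[0,0,0],"hand":0.3}])

```text
clock: 31.55
tool_pos: [0.6899, 0.1622, 0.2365]
eef_rot: [0.611, 0.791, -0.003, -0.0]
contact_force: [0.3, 0.4, 0.2]
opening: 0.648
finger_force: 0.0
```

Run:
```python
from h import *
W=cam('wrist')
for o in feet(W): print(o)
print(np.round(r.get_state()['q'],2))
plan((.69,.168,.088,15))
save(W,'w2.png')
```

```text
([0.6094, 0.3179, 0.0617], [0.6102, 0.3168, 0.0588], [0.013, 0.004], [206, 0, 29, 8, 130])
([0.6101, 0.3091, 0.0395], [0.6036, 0.3046, 0.0362], [0.05, 0.023], [193, 9, 51, 22, 341])
([0.6927, 0.164, 0.116], [0.692, 0.1657, 0.115], [0.022, 0.021], [237, 148, 44, 53, 1488])
[-0.46  0.86  0.35  1.31 -0.31  1.03  0.19]
dp [2.1, 1.7, 149.1] twist [-0.004, -0.0, -0.003]
```

View pics/w2.png

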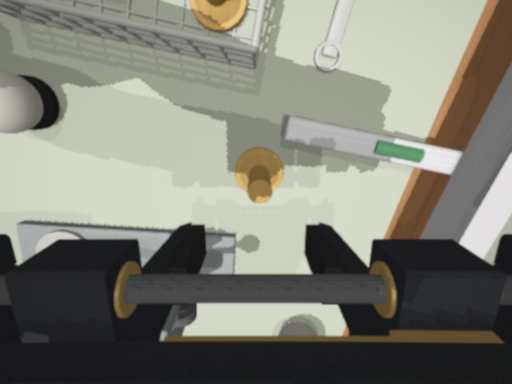

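The wrist view shows the tall foot at (260,175), standing alone and clear of the bar at (370,145). Its measured top of 0.115 m makes it 95 mm tall.

>>> step_arm(motion=[{"dp":[1,3,50],"twist":[0,0,0],"hand":0.3},{"dp":[1,3,100],"twist":[0,0,0],"hand":0.3},{"dp":[1,3,148],"twist":[0,0,0],"hand":0.3},{"dp":[1,3,148],"twist":[0,0,0],"hand":0},{"dp":[1,3,148],"twist":[0,0,0],"hand":-0.8}])

```text
clock: 32.22
tool_pos: [0.6937, 0.1702, 0.0928]
eef_rot: [0.608, 0.794, 0.001, 0.001]
contact_force: [0.5, 0.4, 0.5]
opening: 0.445
finger_force: 0.0
```

>>> step_arm(motion=[{"dp":[0,0,0],"twist":[0,0,0],"hand":-0.8},{"dp":[0,0,0],"twist":[0,0,0],"hand":-0.8},{"dp":[0,0,0],"twist":[0,0,0],"hand":-0.8}], force=35)

```text
clock: 32.6
tool_pos: [0.6932, 0.1689, 0.0933]
eef_rot: [0.609, 0.793, 0.001, 0.0]
contact_force: [-3.4, -0.3, 6.6]
opening: 0.263
finger_force: 35.0
```

```bash
python3 -c "
from h import *
print(r.get_state()['tool_pos'])
plan((.69,.166,.25,15),(.50,.17,.25,60),(.44,.05,.25,90),(.478,-.0075,.2,101.5))"
```

```text
[0.6931762  0.16889641 0.09325683]
dp [-1.9, -3.6, -156.7] twist [0.001, -0.001, -0.001]
dp [53.0, -182.5, 0.0] twist [0.0, 0.0, -0.785]
dp [-8.0, -133.9, 0.0] twist [0.0, 0.0, -0.524]
dp [-38.0, -57.5, 50.0] twist [0.0, 0.0, -0.201]
```

>>> step_arm(motion=[{"dp":[0,0,-40],"twist":[0,0,0],"hand":-0.8},{"dp":[0,0,-90],"twist":[0,0,0],"hand":-0.8},{"dp":[0,0,-130],"twist":[0,0,0],"hand":-0.8},{"dp":[0,-10,-155],"twist":[0,0,0],"hand":-0.8},{"dp":[10,-40,-157],"twist":[0,0,-0.1],"hand":-0.8}])

```text
clock: 33.22
tool_pos: [0.6537, 0.167, 0.2507]
eef_rot: [0.568, 0.823, 0.002, 0.003]
contact_force: [-0.7, -0.7, -3.9]
opening: 0.259
finger_force: 35.0
```

>>> step_arm(motion=[{"dp":[12,-35,0],"twist":[0,0,-0.15],"hand":-0.8},{"dp":[25,-70,0],"twist":[0,0,-0.3],"hand":-0.8},{"dp":[40,-105,0],"twist":[0,0,-0.45],"hand":-0.8},{"dp":[50,-130,0],"twist":[0,0,-0.6],"hand":-0.8},{"dp":[53,-145,0],"twist":[0,0,-0.7],"hand":-0.8}])

```text
clock: 33.85
tool_pos: [0.4954, 0.1665, 0.2485]
eef_rot: [0.25, 0.968, 0.0, -0.0]
contact_force: [0.8, 1.0, -3.8]
opening: 0.259
finger_force: 35.0
```

```bash
python3 -c "
from h import *
st=r.get_state();print(st['tool_pos'],st['eef_rot'],np.round(st['q'],2))
plan((.43,.05,.25,85),(.478,-.0075,.2,101.5))"
```

```text
[0.49537218 0.16654078 0.24845439] [ 2.49877456e-01  9.68277373e-01  1.01890026e-04 -4.19403455e-04] [-0.49  0.57  0.12  1.9  -0.1   0.68  0.76]
dp [0.8, -133.6, -1.5] twist [0.0, -0.001, -0.418]
dp [-52.8, -53.1, 50.0] twist [0.0, 0.0, -0.288]
```

>>> step_arm(motion=[{"dp":[0,-30,0],"twist":[0,0,-0.1],"hand":-0.8},{"dp":[1,-65,0],"twist":[0,0,-0.2],"hand":-0.8},{"dp":[1,-100,0],"twist":[0,0,-0.3],"hand":-0.8},{"dp":[1,-133,0],"twist":[0,0,-0.42],"hand":-0.8},{"dp":[1,-133,0],"twist":[0,0,-0.42],"hand":-0.8}])

```text
clock: 34.48
tool_pos: [0.4297, 0.0478, 0.2484]
eef_rot: [0.047, 0.999, -0.001, -0.001]
contact_force: [0.2, 0.7, -4.0]
opening: 0.26
finger_force: 35.0
```

>>> step_arm(motion=[{"dp":[-17,-17,10],"twist":[0,0,-0.1],"hand":-0.8},{"dp":[-35,-35,25],"twist":[0,0,-0.2],"hand":-0.8},{"dp":[-52,-53,40],"twist":[0,0,-0.28],"hand":-0.8},{"dp":[-52,-53,50],"twist":[0,0,-0.28],"hand":-0.8},{"dp":[-52,-53,50],"twist":[0,0,-0.28],"hand":-0.8}])

```text
clock: 35.1
tool_pos: [0.4779, -0.0058, 0.1976]
eef_rot: [-0.095, 0.995, 0.0, -0.001]
contact_force: [-0.1, 0.6, -4.2]
opening: 0.261
finger_force: 35.0
```

Run:
```python
from h import *
W=cam('wrist');S=cam('scene')
save(W,'w3.png')
plan((.478,-.0075,.113,101.5))
# anvil: light ring visible in the wrist and scene views
for n,s in(('w',W),('s',S)):
    P=cloud(s);g=s['pixels'].astype(int)
    m=(abs(P[...,2]-.038)<.004)&(np.hypot(P[...,0]-.478,P[...,1]+.0075)<.05)&~brass(s)
    q=P[m];x=q.min(0)+q.max(0);print(n,m.sum(),(x/2).round(4),np.ptp(q,0).round(3))
for u in feet(S): print(u)
```

```text
dp [0.6, -2.0, 85.4] twist [0.001, 0.0, -0.01]
w 2193 [ 0.4685 -0.0092  0.0372] [0.061 0.071 0.006]
s 348 [ 0.4778 -0.0042  0.038 ] [0.089 0.075 0.008]
([0.4929, -0.0, 0.1962], [0.4959, 0.0021, 0.1957], [0.011, 0.017], [236, 195, 21, 22, 317])
([0.4378, 0.3789, 0.0921], [0.4396, 0.3784, 0.0898], [0.021, 0.022], [363, 271, 22, 22, 275])
([0.4982, 0.3321, 0.0922], [0.4984, 0.3312, 0.0888], [0.019, 0.019], [337, 279, 21, 16, 71])
([0.5551, 0.3866, 0.0921], [0.5562, 0.387, 0.0883], [0.02, 0.023], [344, 308, 22, 16, 123])
```

View pics/w3.png

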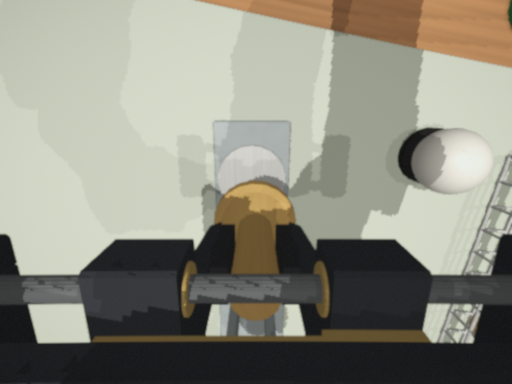

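The wrist view shows the tall foot held over the gauge. The anvil's near rim is at (252,146) and the base corners at (213,121) and (291,121). I'll use these to get the anvil centre.

Run:
```python
from h import *
s=cam('wrist')
a,b=ray(s,(213.5,121),.032),ray(s,(290.5,121),.032);m=(a+b)/2;d=(b-a)[:2];d/=np.linalg.norm(d);g=np.array([d[1],-d[0]])
print(a.round(4),b.round(4),np.linalg.norm(b-a),'yaw',np.degrees(np.arctan2(g[1],g[0])),'anvil from corners',m[:2]+.06*g)
e=ray(s,(252,146),.038);print('rim',e,'anvil',e[:2]+.036*g)
# circle fit: anvil/base brightness edge in depth
P=cloud(s);k=(abs(P[...,2]-.038)<.0025)&(np.hypot(P[...,0]-.478,P[...,1]+.0075)<.06)&~brass(s)&(s['pixels'].min(2)>165)
c,r_=cv2.minEnclosingCircle((P[k][:,:2]*1000).astype(np.float32));print(c,r_,k.sum())
```

```text
[ 0.4265 -0.0576  0.032 ] [0.4115 0.0194 0.032 ] 0.07848849856364946 yaw 10.965173248836951 anvil from corners [ 0.47789442 -0.00769196]
rim [ 0.44311965 -0.01444626  0.038     ] anvil [ 0.4784624  -0.00759862]
(475.88201904296875, -9.51272964477539) 35.66420364379883 1999
```

Run:
```python
from h import *
from scipy.optimize import least_squares
s=cam('wrist');st=r.get_state();P=cloud(s)
m=brass(s)&(P[...,2]<.16)&(P[...,2]>.115)
q=P[m];print(m.sum(),np.percentile(q[:,2],[2,50,98]).round(4))
q=q[(q[:,2]>.13)&(q[:,2]<.142)]
# outer edge points by bearing about TCP
c0=np.array(st['tool_pos'][:2]);a=np.arctan2(*(q[:,:2]-c0).T[::-1]);rr=np.hypot(*(q[:,:2]-c0).T)
E=[]
for b in np.linspace(-np.pi,np.pi,73)[:-1]:
    k=(a>=b)&(a<b+.0873)
    if k.sum()>5: i=np.where(k)[0][np.argsort(rr[k])[-3]]; 
    else: continue
    if rr[i]>.024: E.append(q[i,:2])
E=np.array(E);f=least_squares(lambda p:np.hypot(*(E-p).T)-.03,c0);f2=least_squares(lambda p:np.hypot(*(E-p[:2]).T)-p[2],[*c0,.03])
print(len(E),'TCP',c0,'disc',f.x,f2.x,f.cost)
```

```text
1776 [0.1358 0.142  0.1583]
20 TCP [ 0.47848442 -0.00571658] disc [ 0.48804951 -0.00368665] [ 0.48185397 -0.00463179  0.02683749] 4.077735611120752e-05
```

>>> step_arm(motion=[{"dp":[4.5,-2,30],"twist":[0,0,0],"hand":-0.8},{"dp":[4.5,-2,60],"twist":[0,0,0],"hand":-0.8},{"dp":[4.5,-2,75],"twist":[0,0,0],"hand":-0.8},{"dp":[4.5,-2,82],"twist":[0,0,0],"hand":-0.8},{"dp":[4.5,-2,84],"twist":[0,0,0],"hand":-0.8}])

```text
clock: 35.92
tool_pos: [0.4747, -0.0092, 0.1143]
eef_rot: [-0.095, 0.995, 0.0, 0.0]
contact_force: [-0.4, -0.1, -4.6]
opening: 0.256
finger_force: 35.0
```

>>> step_arm(motion=[{"dp":[0,0,1],"twist":[0,0,0],"hand":-0.8},{"dp":[0,0,1],"twist":[0,0,0],"hand":-0.8}])

```text
clock: 36.17
tool_pos: [0.4748, -0.0095, 0.1136]
eef_rot: [-0.095, 0.995, 0.0, 0.001]
contact_force: [-0.9, 0.2, -3.5]
opening: 0.259
finger_force: 35.0
```

Still hanging, so I'll go down a little more until it touches.

>>> step_arm(motion=[{"dp":[0,0,1],"twist":[0,0,0],"hand":-0.8},{"dp":[0,0,2],"twist":[0,0,0],"hand":-0.8},{"dp":[0,0,2],"twist":[0,0,0],"hand":-0.8}])

```text
clock: 36.55
tool_pos: [0.4746, -0.0095, 0.1112]
eef_rot: [-0.095, 0.995, -0.0, 0.0]
contact_force: [0.3, -1.1, -1.6]
opening: 0.259
finger_force: 35.0
```

>>> step_arm(motion=[{"dp":[0,0,0.5],"twist":[0,0,0],"hand":-0.3},{"dp":[0,0,0.5],"twist":[0,0,0],"hand":0},{"dp":[0,0,0.5],"twist":[0,0,0],"hand":0.3},{"dp":[0,0,0.5],"twist":[0,0,0],"hand":0.3},{"dp":[0,0,0],"twist":[0,0,0],"hand":0.3}])

```text
clock: 37.17
tool_pos: [0.4744, -0.0095, 0.1111]
eef_rot: [-0.095, 0.995, 0.0, 0.0]
contact_force: [0.2, 1.2, -0.4]
opening: 0.647
finger_force: 0.0
```

>>> step_arm(motion=[{"dp":[0,0,-40],"twist":[0,0,0],"hand":0.3},{"dp":[0,0,-90],"twist":[0,0,0],"hand":0.3},{"dp":[0,0,-140],"twist":[0,0,0],"hand":0.3},{"dp":[0,0,-170],"twist":[0,0,0],"hand":0.3},{"dp":[0,0,-170],"twist":[0,0,0],"hand":0.3}])

```text
clock: 37.8
tool_pos: [0.4756, -0.0095, 0.2831]
eef_rot: [-0.095, 0.995, -0.0, 0.003]
contact_force: [0.4, -0.0, -0.9]
opening: 0.651
finger_force: 0.0
```

Run:
```python
from h import *
s=cam('wrist');S=cam('scene');Sd=cam('side')
for q in (s,S,Sd):
    print('--')
    for o in feet(q,((.4,.75),(-.1,.22))): print(o)
    P=cloud(q);m=brass(q)&(abs(P[...,2]-.052)<.006)&(np.hypot(P[...,0]-.478,P[...,1]+.0077)<.05)
    k=P[m];c,rad=cv2.minEnclosingCircle((k[:,:2]*1000).astype(np.float32));print('disc',c,rad,m.sum())
    m=(P[...,2]>.2)&(P[...,2]<.35)&(abs(P[...,0]-.63)<.09)&(abs(P[...,1]-.02)<.07);k=P[m]
    if m.sum(): print('arm hi',m.sum(),k[k[:,2]>k[:,2].max()-.01].mean(0).round(3))
a=s['pixels'][:,:,::-1];b=cv2.resize(S['pixels'][160:320,180:340,::-1],(288,384),interpolation=2)
cv2.imwrite('pics/p1.png',np.hstack([a,b]))
print(find(S,'scene','lever_knob'),find(Sd,'side','lever_knob'),r.get_state()['tool_pos'])
```

```text
--
([0.4798, -0.0089, 0.1337], [0.4821, -0.01, 0.1327], [0.022, 0.022], [237, 153, 35, 44, 731])
disc (483.1555480957031, -7.775356769561768) 25.76786994934082 296
--
([0.4831, -0.0065, 0.1344], [0.4847, -0.0083, 0.1326], [0.022, 0.021], [237, 203, 20, 30, 352])
disc (485.2642517089844, -6.83725118637085) 29.345439910888672 179
arm hi 420 [0.581 0.012 0.311]
--
([0.4791, -0.0131, 0.1316], [0.4787, -0.0161, 0.1312], [0.011, 0.016], [264, 188, 17, 30, 243])
disc (478.1331787109375, -12.987752914428711) 30.625944137573242 118
arm hi 251 [0.582 0.005 0.31 ]
[] [(0.66, [0.619, 0.01, 0.231], [313.0, 150.0])] [ 0.47359287 -0.00953613  0.27980112]
```

View pics/p1.png

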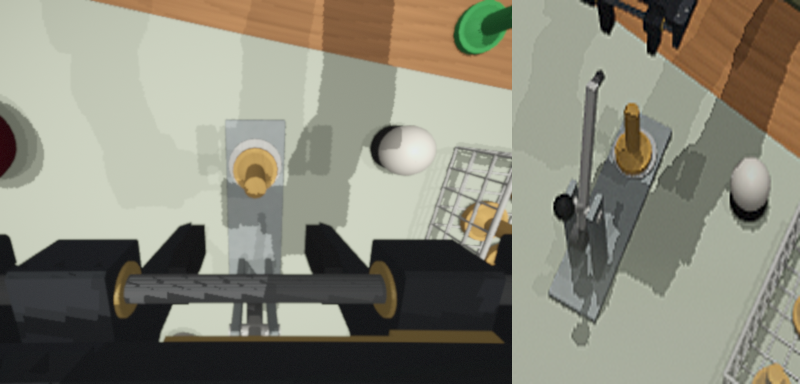

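The picture shows the tall foot upright on the anvil at (255,172), with the raised arm clear of it. I'll check how well it is centred and work out the knob grasp.

Run:
```python
from h import *
s=cam('wrist');g=np.array([.981,.193])
print('anvil',ray(s,(257,139),.038)[:2]+.036*g, 'LR',[ray(s,(u,167),.038).round(4).tolist() for u in (229,285)])
print('disc',ray(s,(255,148),.050)[:2]+.03*g,'LR',[ray(s,(u,172),.050).round(4).tolist() for u in (231,280)])
S=cam('scene');P=cloud(S)
b=(S['pixels'].max(2)<50)&(P[...,2]>.2)&(P[...,2]<.26)&(np.hypot(P[...,0]-.68,P[...,1]-.03)<.04);ys,xs=np.nonzero(b)
print('knob',b.sum(),xs.mean(),ys.mean(),P[b].mean(0).round(4),P[b].max(0).round(4),ray(S,(xs.mean(),ys.mean()),.226).round(4))
plan((.50,-.0,.36,101.5),(.681,.0291,.36,101.5),(.681,.0291,.234,101.5))
```

```text
anvil [ 0.47291315 -0.00585887] LR [[0.4812, -0.0427, 0.038], [0.467, 0.0313, 0.038]]
disc [ 0.47753288 -0.00765965] LR [[0.4848, -0.0383, 0.05], [0.4726, 0.0246, 0.05]]
knob 103 208.54368932038835 246.05825242718447 [0.6789 0.032  0.2343] [0.6894 0.0423 0.2416] [0.6757 0.0284 0.226 ]
dp [-27.3, 4.4, -80.0] twist [0.0, -0.002, -0.01]
dp [-183.2, -7.6, 0.0] twist [0.0, 0.0, 0.0]
dp [0.0, 0.0, 126.0] twist [0.0, 0.0, 0.0]
```

>>> step_arm(motion=[{"dp":[-5,0,-40],"twist":[0,0,0],"hand":0.5},{"dp":[-15,2,-80],"twist":[0,0,0],"hand":0.5},{"dp":[-60,2,-82],"twist":[0,0,0],"hand":0.5},{"dp":[-110,0,-82],"twist":[0,0,0],"hand":0.5},{"dp":[-160,-2,-82],"twist":[0,0,0],"hand":0.5}])

```text
clock: 38.78
tool_pos: [0.6332, 0.019, 0.3624]
eef_rot: [-0.095, 0.995, -0.0, -0.001]
contact_force: [0.7, -0.0, 0.0]
opening: 0.751
finger_force: 0.0
```

>>> step_arm(motion=[{"dp":[-49,-2,0],"twist":[0,0,0],"hand":0.5},{"dp":[-49,-2,0],"twist":[0,0,0],"hand":0.5}])

```text
clock: 39.02
tool_pos: [0.6823, 0.0271, 0.3601]
eef_rot: [-0.095, 0.995, 0.0, -0.001]
contact_force: [-0.8, -0.6, -0.2]
opening: 0.753
finger_force: 0.0
```

```bash
python3 -c "
from h import *
print(r.get_state()['tool_pos']);plan((.681,.0291,.232,101.5))"
```

```text
[0.68229232 0.02711444 0.36006866]
dp [0.7, 2.1, 128.1] twist [0.001, -0.002, -0.01]
```

>>> step_arm(motion=[{"dp":[1,2,45],"twist":[0,0,0],"hand":0.5},{"dp":[1,2,90],"twist":[0,0,0],"hand":0.5},{"dp":[1,2,115],"twist":[0,0,0],"hand":0.5},{"dp":[1,2,127],"twist":[0,0,0],"hand":0.5},{"dp":[1,2,127],"twist":[0,0,0],"hand":0.2}])

```text
clock: 39.65
tool_pos: [0.6784, 0.0277, 0.2358]
eef_rot: [-0.095, 0.995, -0.0, -0.001]
contact_force: [-0.2, -0.1, 1.1]
opening: 0.662
finger_force: 0.0
```

>>> step_arm(motion=[{"dp":[0,0,0],"twist":[0,0,0],"hand":-0.3},{"dp":[0,0,0],"twist":[0,0,0],"hand":-0.8},{"dp":[0,0,0],"twist":[0,0,0],"hand":-0.8},{"dp":[0,0,0],"twist":[0,0,0],"hand":-0.8},{"dp":[0,0,0],"twist":[0,0,0],"hand":-0.8}], force=10)

```text
clock: 40.28
tool_pos: [0.6794, 0.0286, 0.2368]
eef_rot: [-0.095, 0.995, 0.0, 0.001]
contact_force: [0.3, 1.7, 3.7]
opening: 0.307
finger_force: 10.0
```

>>> step_arm(motion=[{"dp":[13,0,-7],"twist":[0,0,0],"hand":-0.8},{"dp":[28,0,-11.5],"twist":[0,0,0],"hand":-0.8},{"dp":[44,0,-13],"twist":[0,0,0],"hand":-0.8},{"dp":[60,0,-11.5],"twist":[0,0,0],"hand":-0.8},{"dp":[71,0,-8],"twist":[0,0,0],"hand":-0.8}])

```text
clock: 40.9
tool_pos: [0.6105, 0.0156, 0.2447]
eef_rot: [-0.095, 0.995, 0.001, 0.002]
contact_force: [2.8, 3.1, 0.4]
opening: 0.307
finger_force: 10.0
```

>>> step_arm(motion=[{"dp":[6,0,2],"twist":[0,0,0],"hand":-0.8},{"dp":[11,0,4.5],"twist":[0,0,0],"hand":-0.8},{"dp":[11,0,4.5],"twist":[0,0,0],"hand":-0.8}])

```text
clock: 41.28
tool_pos: [0.5983, 0.0132, 0.2394]
eef_rot: [-0.095, 0.995, 0.001, -0.0]
contact_force: [1.9, 4.6, 0.3]
opening: 0.308
finger_force: 10.0
```

Run:
```python
from h import *
for n in ('side','scene'):
    s=cam(n);P=cloud(s)
    print(n,[o for o in feet(s,((.4,.6),(-.1,.1)))], find(s,n,'probe_tip'))
    if n=='side':b=cv2.resize(s['pixels'][130:250,230:390,::-1],(800,600),interpolation=2);cv2.imwrite('pics/p2.png',b)
```

```text
side [([0.4803, -0.0177, 0.1321], [0.4784, -0.016, 0.1318], [0.014, 0.011], [264, 189, 18, 29, 248])] [(0.58, [0.584, -0.0, 0.176], [303.0, 169.0])]
scene [([0.5058, -0.0096, 0.0571], [0.5023, -0.0078, 0.0528], [0.015, 0.029], [238, 223, 10, 10, 53])] [(0.88, [0.626, 0.018, 0.163], [220.0, 242.0])]
```

View pics/p2.png

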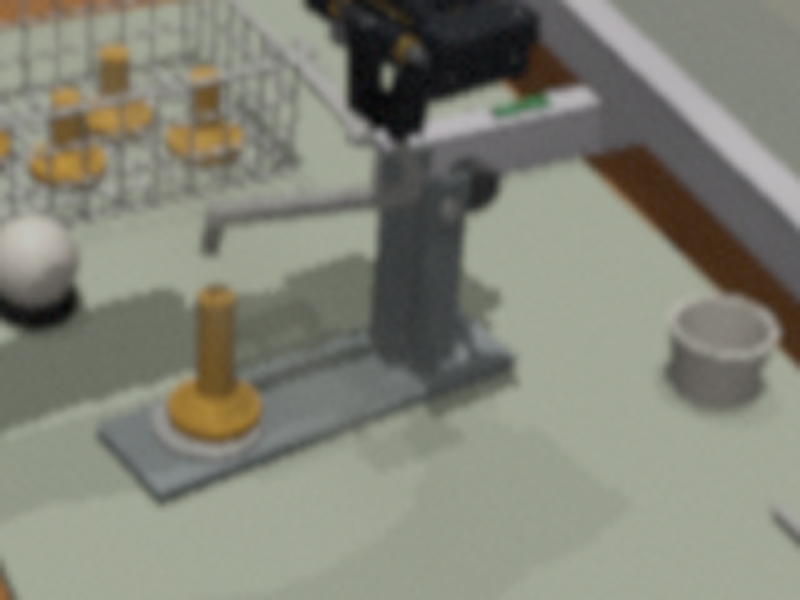

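The tip at crop (210,250) is about 30 mm above the stem top at (215,290) and lined up with it. I'll lower it in small steps and watch the force.

>>> step_arm(motion=[{"dp":[2,0,1.2],"twist":[0,0,0],"hand":-0.8},{"dp":[4,0,2.5],"twist":[0,0,0],"hand":-0.8},{"dp":[6,0,3.8],"twist":[0,0,0],"hand":-0.8},{"dp":[8,0,5.2],"twist":[0,0,0],"hand":-0.8},{"dp":[9,0,6],"twist":[0,0,0],"hand":-0.8}])

```text
clock: 42.1
tool_pos: [0.5897, 0.0116, 0.2339]
eef_rot: [-0.095, 0.995, 0.001, 0.0]
contact_force: [0.2, 5.5, 3.7]
opening: 0.306
finger_force: 10.0
```

>>> step_arm(motion=[{"dp":[1,0,0.7],"twist":[0,0,0],"hand":-0.8},{"dp":[2,0,1.4],"twist":[0,0,0],"hand":-0.8},{"dp":[2,0,1.4],"twist":[0,0,0],"hand":-0.8}])

```text
clock: 42.48
tool_pos: [0.5877, 0.0113, 0.2324]
eef_rot: [-0.095, 0.995, 0.001, -0.0]
contact_force: [-0.6, 6.0, 2.6]
opening: 0.308
finger_force: 10.0
```

Run:
```python
from h import *
s=cam('side');b=cv2.resize(s['pixels'][150:220,245:325,::-1],(640,560),interpolation=2);cv2.imwrite('pics/p3.png',b);print(feet(s,((.4,.6),(-.1,.1))))
```

```text
[([0.4774, -0.018, 0.132], [0.4777, -0.0195, 0.1316], [0.011, 0.014], [264, 189, 18, 29, 251])]
```

View pics/p3.png

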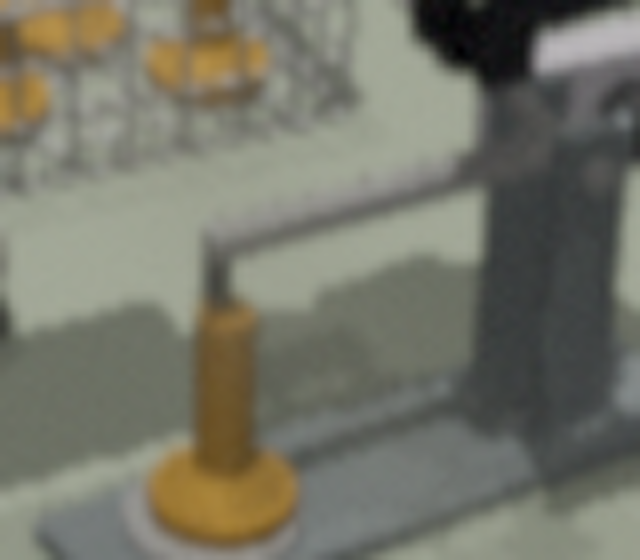

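The pin end at (218,305) has nearly reached the stem top at (230,312). There is no contact force yet, so I'll keep going in 1 mm steps.

>>> step_arm(motion=[{"dp":[0.5,0,0.4],"twist":[0,0,0],"hand":-0.8},{"dp":[1,0,0.8],"twist":[0,0,0],"hand":-0.8},{"dp":[1,0,0.8],"twist":[0,0,0],"hand":-0.8}])

```text
clock: 42.9
tool_pos: [0.5868, 0.0111, 0.2317]
eef_rot: [-0.095, 0.995, 0.001, -0.0]
contact_force: [1.0, 5.2, 3.5]
opening: 0.303
finger_force: 10.0
```

>>> step_arm(motion=[{"dp":[0.5,0,0.4],"twist":[0,0,0],"hand":-0.8},{"dp":[1,0,0.8],"twist":[0,0,0],"hand":-0.8},{"dp":[1,0,0.8],"twist":[0,0,0],"hand":-0.8}])

```text
clock: 43.28
tool_pos: [0.5858, 0.0109, 0.2308]
eef_rot: [-0.095, 0.995, 0.001, -0.0]
contact_force: [0.9, 5.3, 3.0]
opening: 0.306
finger_force: 10.0
```

>>> step_arm(motion=[{"dp":[0.5,0,0.4],"twist":[0,0,0],"hand":-0.8},{"dp":[1,0,0.8],"twist":[0,0,0],"hand":-0.8},{"dp":[1,0,0.8],"twist":[0,0,0],"hand":-0.8}])

```text
clock: 43.65
tool_pos: [0.5848, 0.0107, 0.23]
eef_rot: [-0.095, 0.995, 0.001, -0.0]
contact_force: [1.0, 5.0, 3.0]
opening: 0.307
finger_force: 10.0
```

>>> step_arm(motion=[{"dp":[0.5,0,0.4],"twist":[0,0,0],"hand":-0.8},{"dp":[1,0,0.9],"twist":[0,0,0],"hand":-0.8},{"dp":[1,0,0.9],"twist":[0,0,0],"hand":-0.8}])

```text
clock: 44.02
tool_pos: [0.5847, 0.0107, 0.2299]
eef_rot: [-0.095, 0.995, 0.001, 0.001]
contact_force: [1.1, 5.8, 5.6]
opening: 0.309
finger_force: 10.0
```

>>> step_arm(motion=[{"dp":[0.5,0,0.4],"twist":[0,0,0],"hand":-0.8},{"dp":[1,0,0.9],"twist":[0,0,0],"hand":-0.8},{"dp":[1,0,0.9],"twist":[0,0,0],"hand":-0.8}])

```text
clock: 44.4
tool_pos: [0.5846, 0.0107, 0.2298]
eef_rot: [-0.095, 0.995, 0.001, 0.002]
contact_force: [2.0, 6.3, 9.8]
opening: 0.303
finger_force: 10.0
```

Run:
```python
from h import *
s=cam('side');b=cv2.resize(s['pixels'][160:215,250:310,::-1],(600,550),interpolation=2);cv2.imwrite('pics/p4.png',b);print(feet(s,((.4,.6),(-.1,.1))))
```

```text
[([0.4763, -0.0195, 0.1243], [0.4741, -0.0194, 0.1244], [0.012, 0.004], [264, 191, 18, 27, 242])]
```

View pics/p4.png

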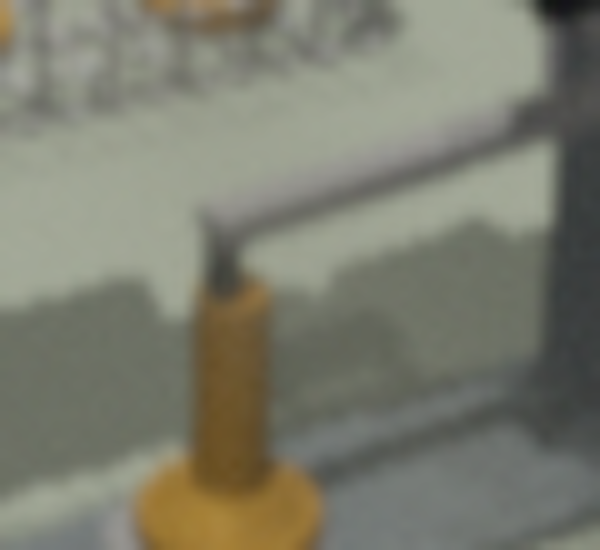

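The tool stopped moving while the force rose, and the picture shows the pin resting on the stem at (225,285), so it is in contact. I'll release the knob and move clear.

>>> step_arm(motion=[{"dp":[-1,0,-1],"twist":[0,0,0],"hand":-0.8},{"dp":[-1,0,-1],"twist":[0,0,0],"hand":-0.1},{"dp":[-1,0,-1],"twist":[0,0,0],"hand":0.2},{"dp":[-1,0,-1],"twist":[0,0,0],"hand":0.4},{"dp":[-1,0,-1],"twist":[0,0,0],"hand":0.4}])

```text
clock: 45.08
tool_pos: [0.5835, 0.009, 0.2288]
eef_rot: [-0.095, 0.996, -0.0, -0.0]
contact_force: [-0.6, -0.3, 0.1]
opening: 0.699
finger_force: 0.0
```

>>> step_arm(motion=[{"dp":[0,0,-30],"twist":[0,0,0],"hand":0.5},{"dp":[0,0,-70],"twist":[0,0,0],"hand":0.5},{"dp":[0,0,-120],"twist":[0,0,0],"hand":0.5},{"dp":[40,30,-150],"twist":[0,0,0],"hand":0.5},{"dp":[80,80,-160],"twist":[0,0,0],"hand":0.5}])

```text
clock: 45.7
tool_pos: [0.492, 0.0709, 0.3904]
eef_rot: [-0.093, 0.996, -0.0, 0.002]
contact_force: [0.1, 1.3, -0.6]
opening: 0.748
finger_force: 0.0
```

>>> step_arm(motion=[{"dp":[30,40,0],"twist":[0,0,0],"hand":0.5},{"dp":[50,85,0],"twist":[0,0,0],"hand":0.5},{"dp":[60,130,0],"twist":[0,0,0],"hand":0.5},{"dp":[60,160,0],"twist":[0,0,0],"hand":0.5},{"dp":[60,160,0],"twist":[0,0,0],"hand":0.5}])

```text
clock: 46.32
tool_pos: [0.4018, 0.2193, 0.3887]
eef_rot: [-0.097, 0.995, 0.0, 0.0]
contact_force: [1.0, -0.2, 0.0]
opening: 0.748
finger_force: 0.0
```

Run:
```python
from h import *
ims=[]
for n,(a,b,c,d) in (('side',(130,330,190,370)),('scene',(150,350,170,350))):
    s=cam(n);ims.append(cv2.resize(s['pixels'][a:b,c:d,::-1],(400,444),interpolation=2))
    print(n,[o[0] for o in feet(s)],find(s,n,'bowl')[:1],find(s,n,'jack_center')[:1])
cv2.imwrite('pics/fin.png',np.hstack(ims))
```

```text
side [[0.4756, -0.0201, 0.1216]] [(0.73, [0.494, -0.398, 0.104], [337.0, 284.0])] [(0.73, [0.475, -0.021, 0.059], [271.0, 210.0])]
scene [[0.5046, 0.0011, 0.1331], [0.4382, 0.3788, 0.0914], [0.4977, 0.3311, 0.0915], [0.5565, 0.3862, 0.0917]] [(0.89, [0.532, -0.344, 0.11], [146.0, 168.0])] [(0.6, [0.538, 0.357, 0.056], [349.0, 305.0])]
```

View pics/fin.png

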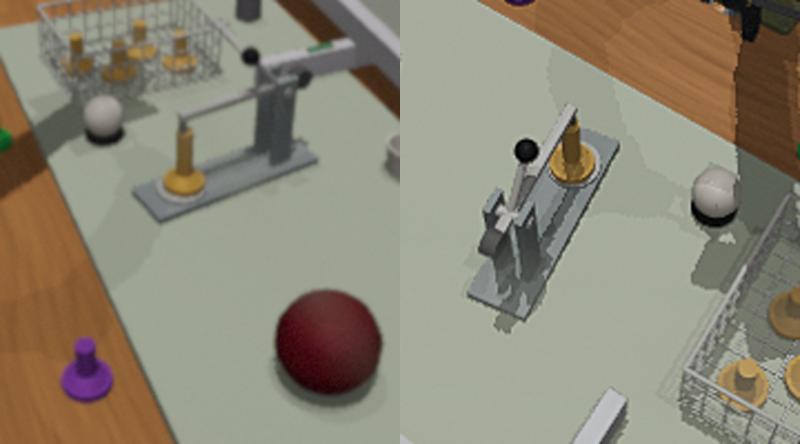

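The final views show all four shorts in the basket and the tall foot upright on the anvil with the tip on it, at left crop (183,130). The bowl and jack are where they were, and no brass foot is left on the ledge.

```bash
python3 -c "
from plant import r
print(r.finish_job())"
```

```text
the job is handed in; nothing more can be done
None
```

I handed the job in, though the judge's verdict isn't shown: all four short feet are in the basket, and the tall foot stands upright within about 2–5 mm of the anvil's centre with the gauge tip lowered onto it by the lever; the bowl and jack were not touched.

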